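Hang the returned padlocks on the covered lock carousel

TASK

Hang every padlock standing on the returns mat by its shackle on the counter's lock carousel, one lock to a hook, on hooks that are free. Only the hook at the open front can be loaded, so turn the carousel by the bar handle on top to bring a free hook forward each time. Leave the locks already hanging on their own hooks and do not push the calculator, tape or bottle about; finish with all locks hanging still.

Things in the scene. Friction and masses are not known exactly. Their poses are not given: they have to be found in the camera images.
- stand: fixed carousel stand; origin on the carousel's axis at counter height. Clear roof (top 190 mm up) over sides and rear: from 40 mm in front of the axis to 160 mm behind, 165 mm to either side, on 4 slim posts at its corners. The open front, where a hook can be loaded, faces its -x (towards the robot)
- turn_grip (a point): turning handle above the roof: black bar 70 mm long, 15 mm thick, from 204 to 236 mm above the counter; point on the carousel's axis, 222 mm up; its x is along the bar, in line with hook0 and hook3. Turns endlessly either way with friction of 0.18 N m and stays where left
- mat: black rubber returns mat 220 x 240 x 3 mm, fixed on the counter, where the returned locks stand; origin at its underside
- hook0 (a point): seat of hook 0 of six, 60 degrees apart (numbered anticlockwise from above): on top of the 7 mm steel bar, 110 mm from the axis, 143.5 mm above the counter. The bar runs level out from the hub (radius 30 mm); beyond the seat it turns up to its end 134 mm from the axis, its top there 155.5 mm up
- hook1 (a point): seat of hook 1 of six, 60 degrees apart (numbered anticlockwise from above): on top of the 7 mm steel bar, 110 mm from the axis, 143.5 mm above the counter. The bar runs level out from the hub (radius 30 mm); beyond the seat it turns up to its end 134 mm from the axis, its top there 155.5 mm up
- hook2 (a point): seat of hook 2 of six, 60 degrees apart (numbered anticlockwise from above): on top of the 7 mm steel bar, 110 mm from the axis, 143.5 mm above the counter. The bar runs level out from the hub (radius 30 mm); beyond the seat it turns up to its end 134 mm from the axis, its top there 155.5 mm up
- hook3 (a point): seat of hook 3 of six, 60 degrees apart (numbered anticlockwise from above): on top of the 7 mm steel bar, 110 mm from the axis, 143.5 mm above the counter. The bar runs level out from the hub (radius 30 mm); beyond the seat it turns up to its end 134 mm from the axis, its top there 155.5 mm up
- hook4 (a point): seat of hook 4 of six, 60 degrees apart (numbered anticlockwise from above): on top of the 7 mm steel bar, 110 mm from the axis, 143.5 mm above the counter. The bar runs level out from the hub (radius 30 mm); beyond the seat it turns up to its end 134 mm from the axis, its top there 155.5 mm up
- hook5 (a point): seat of hook 5 of six, 60 degrees apart (numbered anticlockwise from above): on top of the 7 mm steel bar, 110 mm from the axis, 143.5 mm above the counter. The bar runs level out from the hub (radius 30 mm); beyond the seat it turns up to its end 134 mm from the axis, its top there 155.5 mm up
- lock0_mid (a point): (may be absent) returned brass padlock on the mat: body 38 (its x) x 48 (y) x 40 mm (z, up) on a flat base; rigid 7 mm steel shackle, a U in its y-z plane on the body's top: you look through it along x; opening 28 mm wide, its inside top 35 mm and its outside top 42 mm above the body's top. 0.28 kg. Point: body's centre, 20 mm above the base, 55 mm below the shackle's inside top
- lock1_mid (a point): (may be absent) returned brass padlock on the mat: body 38 (its x) x 48 (y) x 40 mm (z, up) on a flat base; rigid 7 mm steel shackle, a U in its y-z plane on the body's top: you look through it along x; opening 28 mm wide, its inside top 35 mm and its outside top 42 mm above the body's top. 0.28 kg. Point: body's centre, 20 mm above the base, 55 mm below the shackle's inside top
- lock2_mid (a point): (may be absent) returned brass padlock on the mat: body 38 (its x) x 48 (y) x 40 mm (z, up) on a flat base; rigid 7 mm steel shackle, a U in its y-z plane on the body's top: you look through it along x; opening 28 mm wide, its inside top 35 mm and its outside top 42 mm above the body's top. 0.28 kg. Point: body's centre, 20 mm above the base, 55 mm below the shackle's inside top
- lock3_mid (a point): (may be absent) returned brass padlock on the mat: body 38 (its x) x 48 (y) x 40 mm (z, up) on a flat base; rigid 7 mm steel shackle, a U in its y-z plane on the body's top: you look through it along x; opening 28 mm wide, its inside top 35 mm and its outside top 42 mm above the body's top. 0.28 kg. Point: body's centre, 20 mm above the base, 55 mm below the shackle's inside top
- hung0_mid (a point): (present only in some starts) a padlock of the same kind that already hangs on hook 0, which is then taken; if it is absent that hook starts free. Hanging, its body's centre is 55 mm below the seat of the hook, and its x is along the hook
- hung1_mid (a point): (present only in some starts) a padlock of the same kind that already hangs on hook 1, which is then taken; if it is absent that hook starts free. Hanging, its body's centre is 55 mm below the seat of the hook, and its x is along the hook
- hung2_mid (a point): (present only in some starts) a padlock of the same kind that already hangs on hook 2, which is then taken; if it is absent that hook starts free. Hanging, its body's centre is 55 mm below the seat of the hook, and its x is along the hook
- hung3_mid (a point): (present only in some starts) a padlock of the same kind that already hangs on hook 3, which is then taken; if it is absent that hook starts free. Hanging, its body's centre is 55 mm below the seat of the hook, and its x is along the hook
- hung4_mid (a point): (present only in some starts) a padlock of the same kind that already hangs on hook 4, which is then taken; if it is absent that hook starts free. Hanging, its body's centre is 55 mm below the seat of the hook, and its x is along the hook
- hung5_mid (a point): (present only in some starts) a padlock of the same kind that already hangs on hook 5, which is then taken; if it is absent that hook starts free. Hanging, its body's centre is 55 mm below the seat of the hook, and its x is along the hook
- calculator: bystander: desk calculator 140 x 85 x 18 mm
- tape: bystander: roll of clear tape lying flat, 90 mm across, 22 mm high
- gel: bystander: white bottle 56 mm across, 130 mm tall
- rotor (a joint): angle turned by the carousel since the start, rad, positive anticlockwise from above
There are look-alikes about, which are no part of the job. Leave any pink or purple look-alike of the part that bears lock3_mid alone.

How it is judged:
At the end, for the whole second after the job is handed in: Every lock from the mat hangs upright (0.35 rad) and still on a hook: body centre within 60 mm of the seat seen from above, 75 to 115 mm above the counter; one lock per hook (centres over 65 mm apart); locks already hanging still on their own hooks (60 mm); carousel at rest ((horizontal distance between lock0_mid and hook0 below 0.06 m or horizontal distance between lock0_mid and hook1 below 0.06 m or horizontal distance between lock0_mid and hook2 below 0.06 m or horizontal distance between lock0_mid and hook3 below 0.06 m or horizontal distance between lock0_mid and hook4 below 0.06 m or horizontal distance between lock0_mid and hook5 below 0.06 m) and height (world z) of lock0_mid between 0.075 and 0.115 m and angle between each of lock0_mid, lock1_mid, lock2_mid, lock3_mid's own z axis and vertical below 0.35 rad and (horizontal distance between lock1_mid and hook0 below 0.06 m or horizontal distance between lock1_mid and hook1 below 0.06 m or horizontal distance between lock1_mid and hook2 below 0.06 m or horizontal distance between lock1_mid and hook3 below 0.06 m or horizontal distance between lock1_mid and hook4 below 0.06 m or horizontal distance between lock1_mid and hook5 below 0.06 m) and height (world z) of lock1_mid between 0.075 and 0.115 m and (horizontal distance between lock2_mid and hook0 below 0.06 m or horizontal distance between lock2_mid and hook1 below 0.06 m or horizontal distance between lock2_mid and hook2 below 0.06 m or horizontal distance between lock2_mid and hook3 below 0.06 m or horizontal distance between lock2_mid and hook4 below 0.06 m or horizontal distance between lock2_mid and hook5 below 0.06 m) and height (world z) of lock2_mid between 0.075 and 0.115 m and (horizontal distance between lock3_mid and hook0 below 0.06 m or horizontal distance between lock3_mid and hook1 below 0.06 m or horizontal distance between lock3_mid and hook2 below 0.06 m or horizontal distance between lock3_mid and hook3 below 0.06 m or horizontal distance between lock3_mid and hook4 below 0.06 m or horizontal distance between lock3_mid and hook5 below 0.06 m) and height (world z) of lock3_mid between 0.075 and 0.115 m and horizontal distance between hung0_mid and hook0 below 0.06 m and height (world z) of each of hung0_mid, hung1_mid, hung2_mid, hung3_mid, hung4_mid, hung5_mid above 0.075 m and horizontal distance between hung1_mid and hook1 below 0.06 m and horizontal distance between hung2_mid and hook2 below 0.06 m and horizontal distance between hung3_mid and hook3 below 0.06 m and horizontal distance between hung4_mid and hook4 below 0.06 m and horizontal distance between hung5_mid and hook5 below 0.06 m and horizontal distance between lock0_mid and lock1_mid above 0.065 m and horizontal distance between each of lock0_mid, lock1_mid and lock2_mid above 0.065 m and horizontal distance between each of lock0_mid, lock1_mid, lock2_mid and lock3_mid above 0.065 m and horizontal distance between each of lock0_mid, lock1_mid, lock2_mid, lock3_mid and hung0_mid above 0.065 m and horizontal distance between each of lock0_mid, lock1_mid, lock2_mid, lock3_mid and hung1_mid above 0.065 m and horizontal distance between each of lock0_mid, lock1_mid, lock2_mid, lock3_mid and hung2_mid above 0.065 m and horizontal distance between each of lock0_mid, lock1_mid, lock2_mid, lock3_mid and hung3_mid above 0.065 m and horizontal distance between each of lock0_mid, lock1_mid, lock2_mid, lock3_mid and hung4_mid above 0.065 m and horizontal distance between each of lock0_mid, lock1_mid, lock2_mid, lock3_mid and hung5_mid above 0.065 m and linear speed of each of lock0, lock1, lock2, lock3 below 0.05 m/s and velocity of joint rotor between -0.1 and 0.1 rad/s); the robot touches nothing.
It fails at once if a padlock that was already hanging is knocked off its hook (height (world z) of any of hung0_mid, hung1_mid, hung2_mid, hung3_mid, hung4_mid, hung5_mid below 0.05 m).
It fails at once if the calculator is pushed away (distance of calculator from where it was at the start of the episode above 0.04 m).
It fails at once if the tape is pushed away (distance of tape from where it was at the start of the episode above 0.04 m).
It fails at once if the gel is pushed away (distance of gel from where it was at the start of the episode above 0.04 m).
Of hung0, hung1, hung2, hung3, hung4, hung5 only 1 to 2 are there at a start; the rules pass over those that are not, and their reading is None.
Of lock0, lock1, lock2, lock3 only 3 to 4 are there at a start; the rules pass over those that are not, and their reading is None.
At some moment in a run one of lock0, lock1, lock2, lock3 may be knocked a few centimetres aside while the robot is not near it.
It also fails if it takes over 210 s, if anything falls off the work surface, if the arm or the gripper's body presses on something with over 40 N, if the wrist force passes 120 N, or if a joint passes its speed limit or range.

ROBOT

A 6-joint arm with a two-finger parallel gripper is mounted at the origin on the work surface. World frame = base frame: x ahead of the robot, y to its left, z up, the work surface at z = 0. Lengths are in m, angles in rad, forces in N, time in s.
With the tool pointing down it reaches from about 0.25 to 0.775 m from the base axis. Payload 4 kg.
Tool frame: the origin (TCP) lies midway between the tips of the shut fingers; the grasp point (between the pads) lies 19 mm behind it (manip.tcp_to_grasp is the z of the grasp point in the tool frame, in m); z points along the fingers, y is the line along which they close (so a half turn about z gives the same grasp; the last joint's range is limited). The gripper opens to 94 mm and grips with 3 to 60 N. Pads are 16 mm wide; open, the fingers measure 119 mm over their backs; the gripper's body (75 mm by 177 mm) begins 78 mm behind the grasp point.
Start: joints at [1.092, 0.087, 1.371, -0, 1.684, -0.103], TCP at [0.202, 0.512, 0.206] pointing down, gripper open.
Joint ranges: [-3.1, 3.1], [-0.76, 2.03], [0.27, 2.55], [-1.08, 4.22], [0.17, 2.65], [-2.57, 2.57]. Speed limits (rad/s): [2.79, 2.79, 3.14, 3.14, 3.14, 3.14].

INTERFACE

Orientations are given as a unit quaternion [x, y, z, w].
In Python, from rig import manip gives the robot as it stands.
- The arm moves only by the shell command python3 -m jog 'ROWS' [FORCE]. ROWS is JSON, a list of rows, each an object of numbers: "tx", "ty", "tz": the shift along the tool's x, y, z in cm; "rx", "ry", "rz": the turn, a rotation vector about the tool's x, y, z in rad; "gripper": the gripper command: -1 is shut, 1 is fully open, values between are in proportion. In form: [{"tx": .., "ty": .., "tz": .., "rx": .., "ry": .., "rz": .., "gripper": ..}, ...]. A call has 1 to 12 rows; each row shifts and turns the commanded pose from where the row before left it, along the tool's axes as they then stand; what a row does not reach is not made up. A row lasts 1/12 s, in which the tool goes at most 41.7 mm and 7.16 degrees, less where a joint would pass 70% of its speed; a pose out of reach is approached as far as the arm can. A call is refused whole if a number of a shift passes 4.17 or a number of a turn 0.125, either way. A call with a gripper value outside its range is refused whole. The fingers move at their own pace and stop on an object; FORCE is the grip in N (left out, the last holds). Time passes only in rows, so rows that do not move let the fingers close. It gives the time, the measured TCP pose, the force, the opening and the grip force at its end, in the units of the state.
- manip.observe(): the state, without advancing time (a new reading comes with each control period).
- manip.camera(name): name is "side" or "top"; returns a dict with "frame" (384x512x3 uint8, red, green, blue), "fx", "fy", "cx", "cy" (pixels), "view" (4x4, takes a point from world to camera coordinates). Camera axes: x right, y down, z forward; pixel columns grow to the right and rows downward; lengths in m; the calibration is good to about 2 mm. A picture is of the moment at which its call begins. There is no depth.
- manip.close_job(): hands the job in; it is judged then, once.
Trained networks look in the newest picture that a camera, given by its name, has taken for a name from the list of things; names that differ only in an ending like _2 or _b are one class to them, and where a whole thing is asked for, a point or a joint stands for the part that bears it (a point fixed in the world has none). Each returns a list of dicts, best first, with "p" (0 to 1); they miss things now and then, are a little off and sometimes report something else, mostly with a low value. They report only what shows in the picture. A call takes as long as a camera call. They do not tell look-alikes from the thing itself.
- manip.cut_out(target, camera): "mask" (384x512 bool, what is visible of it) and "bbox" ([left, top, width, height] as shares, 0 to 1, of the picture: columns of its width, rows of its height, round what is visible of it).
- manip.tip_of(target, camera): "at" ([row, column] as shares, 0 to 1, of the picture: columns of its width, rows of its height: a listed point, or the origin of a listed thing).
The state is a dict: "clock": time; "q": joint angles; "qvel": joint speeds; "tau": joint torques, N m; "eef_pos": TCP position; "tool_rot": TCP orientation; "wrist_force": force on the tool from outside, world axes, zero at the start; "torque": the same for the moment, N m; "opening": opening from 0.0 (shut) to 1.0 (fully open); "grip_force": force on a finger pad.
Only numpy, scipy, OpenCV 4.12 (cv2) and the standard library are available. Lean on these libraries where they do the work, as an engineer would, in place of code of your own. Each camera call takes 0.05 s, during which the arm holds its last target. There are 200 camera calls.

## Working session

There is one attempt and no reset: what is moved stays moved. The work goes in short steps, Python scripts to look and compute and a shell command to move; the robot and the scene stay as the last step left them, time stands still between calls to the robot, and variables do not carry over. Pictures are saved under pics/ and viewed, at most 14 in all, crops included, and the job is handed in when it is done.

```bash
ls; mkdir -p pics; python3 - <<'E'
from rig import manip
import cv2
print(manip.observe()); print(manip.tcp_to_grasp)
for c in("side","top"):
    d=manip.camera(c); cv2.imwrite(f"pics/{c}0.png",cv2.cvtColor(d["frame"],cv2.COLOR_RGB2BGR))
    print(c,d["fx"],d["fy"],d["cx"],d["cy"],d["view"].round(3).tolist() if hasattr(d["view"],"round") else d["view"])
    for t in ["stand","turn_grip","mat","lock0_mid","hook0","hung0_mid","calculator","tape","gel"]:
        print(t,[(round(float(x["p"]),2),[round(float(a)*s) for a,s in zip(x["at"],(384,512))]) for x in manip.tip_of(t,c)])
E
```

```text
pics
{'clock': 0.0, 'q': array([ 1.09190202e+00,  8.79448617e-02,  1.37226951e+00,  4.86722230e-06,
        1.68363056e+00, -1.03087839e-01]), 'qvel': array([ 0.00054694,  0.00089712,  0.00018329, -0.00091342, -0.00199772,
       -0.000809  ]), 'tau': array([-7.58355745e-04, -3.40171766e+01, -3.02432334e+01,  7.17326417e-02,
        3.29788565e-02, -1.68277552e-04]), 'eef_pos': array([0.20159504, 0.51110946, 0.20430202]), 'tool_rot': array([ 1.86799065e-01,  9.82397496e-01, -1.07809987e-03, -3.25407332e-04]), 'wrist_force': array([-0.14901162, -0.27999065, -0.79046923]), 'torque': array([ 0.0033868 , -0.02799444,  0.0236884 ]), 'grip_force': 0.0, 'opening': 0.9992481800867005}
-0.0188
side 384.7517010633115 384.7517010633115 254.34669838187142 188.5515804964932 [[0.964, -0.267, 0.008, -0.521], [-0.157, -0.589, -0.792, 0.224], [0.216, 0.762, -0.61, 1.04], [0.0, 0.0, 0.0, 1.0]]
stand [(0.98, [193, 248])]
turn_grip [(0.84, [136, 245]), (0.5, [173, 233])]
mat [(0.96, [301, 262])]
lock0_mid [(0.72, [311, 288])]
hook0 [(0.91, [139, 226]), (0.86, [175, 232]), (0.66, [158, 211])]
hung0_mid [(0.44, [139, 226])]
calculator [(0.67, [259, 322])]
tape [(0.91, [237, 214])]
gel [(0.56, [161, 199])]
top 479.13817690494386 479.13817690494386 256.31966827285174 189.3436359065877 [[0.017, -1.0, -0.009, 0.044], [-0.996, -0.016, -0.089, 0.561], [0.089, 0.011, -0.996, 1.593], [0.0, 0.0, 0.0, 1.0]]
stand [(0.66, [188, 210])]
turn_grip [(0.81, [180, 203])]
mat [(0.56, [208, 339])]
lock0_mid [(0.53, [195, 360])]
hook0 [(0.84, [194, 172]), (0.66, [215, 199]), (0.54, [204, 234]), (0.24, [182, 202])]
hung0_mid [(0.51, [222, 145])]
calculator [(0.71, [152, 310])]
tape [(0.68, [229, 267]), (0.28, [194, 361]), (0.16, [187, 319])]
gel [(0.59, [224, 145]), (0.24, [186, 210])]
```

View pics/side0.png

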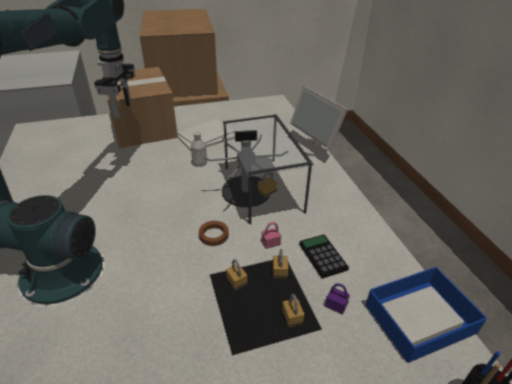

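View pics/top0.png

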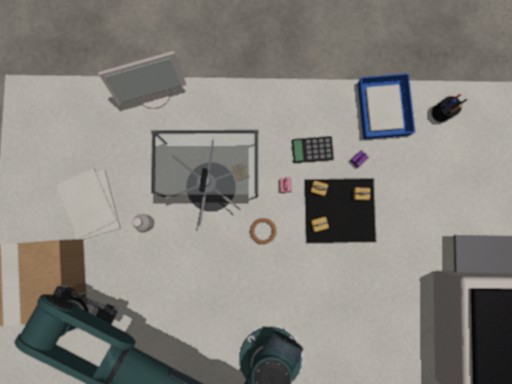

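The side view shows three brass locks on the mat at about (row 276, col 236), (268, 281) and (311, 293), with pink and purple look-alikes at (236, 272) and (297, 338). One lock hangs at (186, 267). In the top view the locks are at (188, 319), (194, 362) and (224, 320), the hung one at (172, 241), and the gel at (222, 143).

```bash
cat > h.py <<'E'
from rig import manip
import numpy as np, cv2
def proj(d,P):
    P=np.atleast_2d(P); c=P@np.array(d["view"])[:3,:3].T+np.array(d["view"])[:3,3]
    return np.c_[d["fx"]*c[:,0]/c[:,2]+d["cx"], d["fy"]*c[:,1]/c[:,2]+d["cy"]]
def ray(d,px):
    V=np.array(d["view"]); R=V[:3,:3]; o=-R.T@V[:3,3]
    v=R.T@np.array([(px[0]-d["cx"])/d["fx"],(px[1]-d["cy"])/d["fy"],1]); return o,v
def atz(d,px,z):
    o,v=ray(d,px); return o+v*(z-o[2])/v[2]
def tri(ds,pxs):
    A=[];b=[]
    for d,p in zip(ds,pxs):
        o,v=ray(d,p); v=v/np.linalg.norm(v); M=np.eye(3)-np.outer(v,v); A.append(M); b.append(M@o)
    P=np.linalg.lstsq(np.vstack(A),np.hstack(b),rcond=None)[0]
    return P,max(np.linalg.norm(m@P-bb) for m,bb in zip(A,b))
def tips(t,c): return [(float(x["p"]),np.array([x["at"][1]*512,x["at"][0]*384])) for x in manip.tip_of(t,c)]
def pairs(t,S,T):
    "all cross-view pairs with a small ray gap"
    out=[]
    for ps,a in tips(t,"side"):
        for pt,b in tips(t,"top"):
            P,e=tri([S,T],[a,b])
            if e<.012: out.append((round(min(ps,pt),2),P.round(3),round(e*1000,1),a.round(),b.round()))
    return out
def crop(d,name,x0,y0,w,h,s,marks=()):
    im=cv2.cvtColor(d["frame"],cv2.COLOR_RGB2BGR)[y0:y0+h,x0:x0+w]
    im=cv2.resize(im,None,fx=s,fy=s,interpolation=cv2.INTER_CUBIC)
    for m in marks: cv2.circle(im,(int((m[0]-x0+.5)*s),int((m[1]-y0+.5)*s)),2,(0,0,255),-1)
    return im
E
python3 - <<'E'
from h import *
S=manip.camera("side");T=manip.camera("top")
for t in ["stand","turn_grip","mat","lock0_mid","hook0","hook1","hook2","hook3","hook4","hook5","hung0_mid","gel"]:
    for r in pairs(t,S,T): print(t,*r)
a=crop(T,"",290,170,100,80,4); b=crop(S,"",205,240,120,100,4)[:320]
c=crop(T,"",145,125,120,110,3.2)
H=max(a.shape[0],320)
cv2.imwrite("pics/c1.png",np.hstack([a[:280,:400],c[:280,:384]])); cv2.imwrite("pics/c2.png",np.hstack([b[:,:400],crop(S,"",185,105,135,110,3)[:320,:400]][0:1]))
cv2.imwrite("pics/c3.png",crop(S,"",185,105,135,110,5))
E
```

```text
stand 0.61 [ 0.576  0.222 -0.013] 4.9 [249. 192.] [207. 186.]
turn_grip 0.68 [0.561 0.209 0.219] 5.8 [241. 137.] [204. 180.]
mat 0.86 [ 0.497 -0.235  0.006] 4.6 [261. 300.] [341. 208.]
hook0 0.62 [0.466 0.232 0.145] 1.7 [212. 157.] [198. 215.]
hook0 0.75 [0.501 0.122 0.14 ] 6.8 [229. 176.] [234. 202.]
hook0 0.59 [ 0.534  0.343 -0.022] 4.3 [229. 176.] [173. 198.]
hook0 0.71 [0.494 0.114 0.266] 6.7 [226. 142.] [234. 202.]
hook0 0.59 [0.521 0.312 0.147] 3.3 [226. 142.] [173. 198.]
hook1 0.62 [0.466 0.232 0.145] 1.7 [212. 157.] [198. 215.]
hook1 0.75 [0.501 0.122 0.14 ] 6.8 [229. 176.] [234. 202.]
hook1 0.59 [ 0.534  0.343 -0.022] 4.3 [229. 176.] [173. 198.]
hook1 0.71 [0.494 0.114 0.266] 6.7 [226. 142.] [234. 202.]
hook1 0.59 [0.521 0.312 0.147] 3.3 [226. 142.] [173. 198.]
hook2 0.62 [0.466 0.232 0.145] 1.7 [212. 157.] [198. 215.]
hook2 0.75 [0.501 0.122 0.14 ] 6.8 [229. 176.] [234. 202.]
hook2 0.59 [ 0.534  0.343 -0.022] 4.3 [229. 176.] [173. 198.]
hook2 0.71 [0.494 0.114 0.266] 6.7 [226. 142.] [234. 202.]
hook2 0.59 [0.521 0.312 0.147] 3.3 [226. 142.] [173. 198.]
hook3 0.62 [0.466 0.2
[... 232 characters left out ...]
521 0.312 0.147] 3.3 [226. 142.] [173. 198.]
hook4 0.62 [0.466 0.232 0.145] 1.7 [212. 157.] [198. 215.]
hook4 0.75 [0.501 0.122 0.14 ] 6.8 [229. 176.] [234. 202.]
hook4 0.59 [ 0.534  0.343 -0.022] 4.3 [229. 176.] [173. 198.]
hook4 0.71 [0.494 0.114 0.266] 6.7 [226. 142.] [234. 202.]
hook4 0.59 [0.521 0.312 0.147] 3.3 [226. 142.] [173. 198.]
hook5 0.62 [0.466 0.232 0.145] 1.7 [212. 157.] [198. 215.]
hook5 0.75 [0.501 0.122 0.14 ] 6.8 [229. 176.] [234. 202.]
hook5 0.59 [ 0.534  0.343 -0.022] 4.3 [229. 176.] [173. 198.]
hook5 0.71 [0.494 0.114 0.266] 6.7 [226. 142.] [234. 202.]
hook5 0.59 [0.521 0.312 0.147] 3.3 [226. 142.] [173. 198.]
gel 0.61 [ 0.441  0.436 -0.008] 1.3 [199. 164.] [144. 222.]
```

View pics/c1.png

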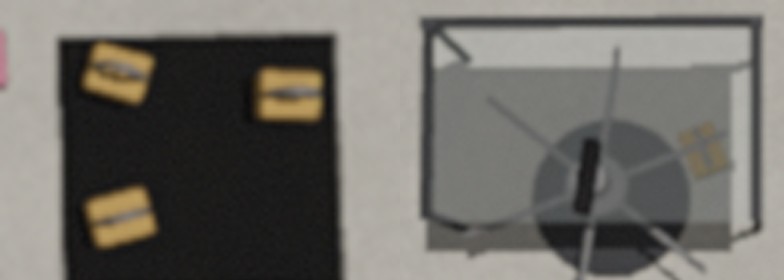

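View pics/c3.png

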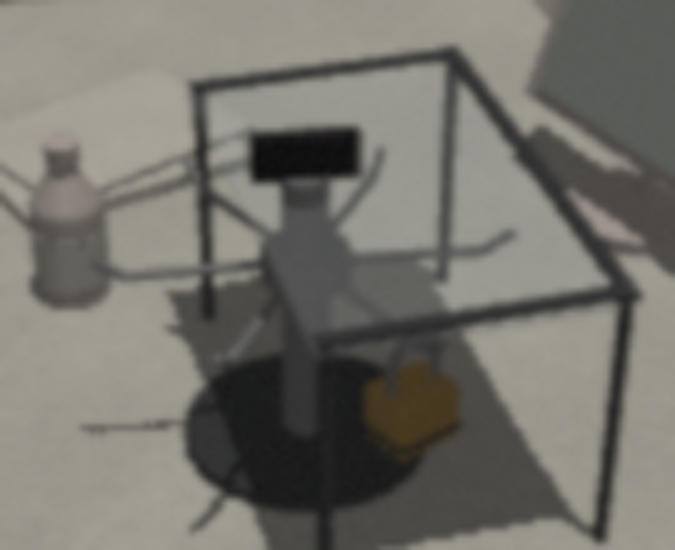

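```bash
cat >> h.py <<'E'
from scipy.optimize import minimize, least_squares
K=4
def Rz(a): return np.array([[np.cos(a),-np.sin(a),0],[np.sin(a),np.cos(a),0],[0,0,1]])
BODY=np.array([[x,y,z] for x in(-.019,.019) for y in(-.024,.024) for z in(-.02,.02)])
def orange(d):
    f=cv2.resize(d["frame"],None,fx=K,fy=K,interpolation=cv2.INTER_CUBIC).astype(int)
    h=cv2.cvtColor(f.clip(0,255).astype(np.uint8),cv2.COLOR_RGB2HSV)
    m=((h[...,0]>12)&(h[...,0]<28)&(h[...,1]>95)&(h[...,2]>60)).astype(np.uint8)
    return cv2.morphologyEx(m,cv2.MORPH_CLOSE,np.ones((13,13),np.uint8))
def hull(d,P):
    m=np.zeros((384*K,512*K),np.uint8)
    q=((proj(d,P)+.5)*K-.5).round().astype(np.int32); cv2.fillConvexPoly(m,cv2.convexHull(q),1); return m
def blobs(m):
    n,l,s,c=cv2.connectedComponentsWithStats(m)
    return [(l==i,s[i],(c[i]+.5)/K-.5) for i in range(1,n) if s[i][4]>60*K*K]
def fitlock(ds,ms,p0,yaw0=0.,z=None):
    def f(v):
        P=BODY@Rz(v[2]).T+[v[0],v[1],v[3] if z is None else z]
        e=0
        for d,m in zip(ds,ms):
            h=hull(d,P); e-=(h&m).sum()/max(1,(h|m).sum())
        return e
    best=None
    for y in np.linspace(-.6,.6,5)+yaw0:
        v0=np.array([p0[0],p0[1],y]+([.023] if z is None else []))
        sim=np.vstack([v0]+[v0+s for s in np.diag([.008,.008,.2,.006][:len(v0)])])
        r=minimize(f,v0,method="Nelder-Mead",options=dict(initial_simplex=sim,xatol=2e-4,fatol=1e-3,maxiter=150))
        if best is None or r.fun<best.fun: best=r
    return best
def locks(S,T,xmax=.7,ymax=-.05):
    "locks standing on the mat: x,y,yaw,z,score by silhouette in both views"
    mS,mT=orange(S),orange(T); out=[]
    for b,s,c in blobs(mT):
        P=atz(T,c,.043)
        if P[1]>ymax or P[0]>xmax or P[1]<-.45 or P[0]<.25: continue
        for b2,s2,c2 in blobs(mS):
            Q,e=tri([S,T],[c2,c])
            if e<.012 and -.01<Q[2]<.06:
                r=fitlock([S,T],[b2.astype(np.uint8),b.astype(np.uint8)],P)
                out.append((r.x,-r.fun/2))
    return out
def carousel(S,T):
    "axis x,y and a hook bearing (mod 60 deg) from the detected hook seats"
    pts=[r[1] for r in pairs("hook0",S,T) if .125<r[1][2]<.165]
    def g(v):
        o=[]
        for p in pts:
            a=np.arctan2(p[1]-v[1],p[0]-v[0])-v[2]; a=(a+np.pi/6)%(np.pi/3)-np.pi/6
            o+=[np.hypot(p[0]-v[0],p[1]-v[1])-.11,.11*a]
        return o
    r=least_squares(g,[.571,.217,np.pi],loss="soft_l1",f_scale=.004); return r.x,pts,np.abs(r.fun).max()
E
python3 - <<'E'
from h import *
S=manip.camera("side");T=manip.camera("top")
for l,s in locks(S,T): print(l.round(4),round(s,3))
print(carousel(S,T))
for p in [(224.4,122),(275.4,115),(311.4,163.6),(248.6,173.4)]: print(atz(S,p,.187).round(3))
for p in [(151.9,131.3),(257.5,131.3)]: print(atz(T,p,.187).round(3))
# bar: dark blob in the top view near the axis
g=cv2.resize(T["frame"],None,fx=4,fy=4,interpolation=cv2.INTER_CUBIC).max(2)[160*4:200*4,190*4:216*4]
n,l,s,c=cv2.connectedComponentsWithStats((g<35).astype(np.uint8))
i=1+s[1:,4].argmax(); ys,xs=np.nonzero(l==i); rc=cv2.minAreaRect(np.c_[xs,ys].astype(np.float32)); bp=cv2.boxPoints(rc)
W=np.array([atz(T,((q[0]+760+.5)/4-.5,(q[1]+640+.5)/4-.5),.236) for q in bp]); print(W.round(4),W.mean(0))
e=max([(W[1]-W[0]),(W[2]-W[1])],key=np.linalg.norm); print("bar yaw",np.degrees(np.arctan2(e[1],e[0])),np.linalg.norm(W[1]-W[0]),np.linalg.norm(W[2]-W[1]))
E
```

```text
[ 0.5677 -0.1567 -0.2836  0.0331] 0.832
[ 0.5519 -0.3003 -0.0719  0.0308] 0.853
[ 0.448  -0.1608  0.2567  0.0253] 0.795
(array([0.56917053, 0.21113552, 3.02080646]), [array([0.503, 0.119, 0.139]), array([0.461, 0.228, 0.139]), array([0.525, 0.313, 0.159])], np.float64(0.0037262612186607937))
[0.536 0.376 0.187]
[0.723 0.381 0.187]
[0.729 0.058 0.187]
[0.538 0.058 0.187]
[0.719 0.376 0.187]
[0.724 0.051 0.187]
[[0.5355 0.2185 0.236 ]
 [0.5999 0.2106 0.236 ]
 [0.5983 0.1989 0.236 ]
 [0.534  0.2069 0.236 ]] [0.56694452 0.20873942 0.236     ]
bar yaw -7.041943803390529 0.06488668219844537 0.01177421428485254
```

```bash
python3 - <<'E'
from h import *
S=manip.camera("side");T=manip.camera("top"); mS,mT=orange(S),orange(T)
out=[]
L=[]
for b,s,c in blobs(mT):
    P=atz(T,c,.043)
    if not(-.45<P[1]<-.05): continue
    for b2,s2,c2 in blobs(mS):
        Q,e=tri([S,T],[c2,c])
        if e<.012 and -.01<Q[2]<.06:
            r=fitlock([S,T],[b2.astype(np.uint8),b.astype(np.uint8)],P,z=.023)
            rt=fitlock([T],[b.astype(np.uint8)],P,z=.023); rs=fitlock([S],[b2.astype(np.uint8)],P,z=.023)
            print("both",r.x.round(3),round(-r.fun/2,2),"T",rt.x.round(3),round(-rt.fun,2),"S",rs.x.round(3),round(-rs.fun,2)); L.append(r.x)
for d,m,(x0,y0,w,h) in ((S,mS,(212,250,100,80)),(T,mT,(300,170,80,70))):
    s=4; im=cv2.resize(cv2.cvtColor(d["frame"],cv2.COLOR_RGB2BGR),None,fx=4,fy=4,interpolation=cv2.INTER_CUBIC)
    cs,_=cv2.findContours(m,0,1); cv2.drawContours(im,cs,-1,(0,255,0),1)
    for v in L:
        hh=hull(d,BODY@Rz(v[2]).T+[v[0],v[1],.023]); cs,_=cv2.findContours(hh,0,1); cv2.drawContours(im,cs,-1,(0,0,255),1)
    out.append(im[y0*4:(y0+h)*4,x0*4:(x0+w)*4])
out[1]=cv2.copyMakeBorder(out[1],0,out[0].shape[0]-out[1].shape[0],0,0,0)
cv2.imwrite("pics/fit.png",np.hstack(out))
E
```

```text
both [ 0.568 -0.157 -0.285] 0.82 T [ 0.569 -0.159 -0.288] 0.93 S [ 0.571 -0.149 -0.297] 0.74
both [ 0.552 -0.302 -0.069] 0.84 T [ 0.554 -0.303 -0.065] 0.93 S [ 0.555 -0.292 -0.053] 0.8
both [ 0.448 -0.16   0.276] 0.8 T [ 0.447 -0.161  0.275] 0.87 S [ 0.449 -0.153  0.159] 0.76
```

View pics/fit.png

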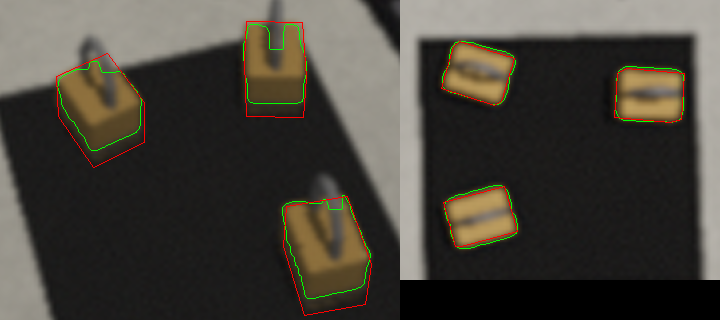

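The red model outlines at z = 23 mm match the locks in both views, so the heights agree with the text. The green masks only miss the dark lower faces. The hung lock is on the hook at bearing −67°. The front hook at 173° is free, and the bar yaw of −7° agrees. I'll take the nearest lock first.

```bash
cat > go.py <<'E'
# usage: go.py x y z ybear_deg : shifts (cm, present tool axes) then turn about z (rad)
import sys, numpy as np
from rig import manip
from scipy.spatial.transform import Rotation as R
o=manip.observe(); r=R.from_quat(o["tool_rot"]).as_matrix(); p=o["eef_pos"]
t=np.array([float(a) for a in sys.argv[1:4]]); yb=np.degrees(np.arctan2(r[1,1],r[0,1]))
d=r.T@(t-p)*100
turn=-np.radians((float(sys.argv[4])-yb+180)%360-180) if len(sys.argv)>4 else 0
print("clk %.1f pos"%o["clock"],p.round(4),"ybear %.1f"%yb,"F",o["wrist_force"].round(1),"open %.3f grip %.1f q6 %.2f"%(o["opening"],o["grip_force"],o["q"][5]), "tilt",r[:2,2].round(3))
print("shift cm",d.round(2),"rows>=",np.ceil(np.linalg.norm(d)/4.17),"rz",round(turn,3),"rows>=",np.ceil(abs(turn)/.125))
E
python3 go.py .4475 -.161 .2 105.8
```

```text
clk 3.4 pos [0.2019 0.5116 0.2055] ybear 68.5 F [-0.4  0.4 -0.1] open 1.001 grip 0.0 q6 -0.10 tilt [0. 0.]
shift cm [-47.53 -53.55   0.55] rows>= 18.0 rz -0.652 rows>= 6.0
```

```bash
python3 -m jog '[{"tx":-2.38,"ty":-2.68,"gripper":0.5},{"tx":-2.38,"ty":-2.68,"gripper":0.5},{"tx":-2.38,"ty":-2.68,"gripper":0.5},{"tx":-2.38,"ty":-2.68,"gripper":0.5},{"tx":-2.38,"ty":-2.68,"gripper":0.5},{"tx":-2.38,"ty":-2.68,"gripper":0.5},{"tx":-2.38,"ty":-2.68,"gripper":0.5},{"tx":-2.38,"ty":-2.68,"gripper":0.5},{"tx":-2.38,"ty":-2.68,"gripper":0.5},{"tx":-2.38,"ty":-2.68,"gripper":0.5}]' 30
python3 -m jog '[{"tx":-2.38,"ty":-2.68,"gripper":0.5},{"tx":-2.38,"ty":-2.68,"gripper":0.5},{"tx":-2.38,"ty":-2.68,"gripper":0.5},{"tx":-2.38,"ty":-2.68,"gripper":0.5},{"tx":-2.38,"ty":-2.68,"gripper":0.5},{"tx":-2.38,"ty":-2.68,"gripper":0.5},{"tx":-2.38,"ty":-2.68,"gripper":0.5},{"tx":-2.38,"ty":-2.68,"gripper":0.5},{"tx":-2.38,"ty":-2.68,"gripper":0.5},{"tx":-2.38,"ty":-2.68,"gripper":0.5}]'
python3 -m jog '[{"rz":-0.109,"gripper":0.5},{"rz":-0.109,"gripper":0.5},{"rz":-0.109,"gripper":0.5},{"rz":-0.109,"gripper":0.5},{"rz":-0.109,"gripper":0.5},{"rz":-0.109,"gripper":0.5},{"gripper":0.5},{"gripper":0.5},{"gripper":0.5}]'
python3 go.py .4475 -.161 .1 105.8
```

```text
clk 3.4 pos [0.2019 0.5116 0.2055] ybear 68.5 F [-0.4  0.4 -0.1] open 1.001 grip 0.0 q6 -0.10 tilt [0. 0.]
shift cm [-47.53 -53.55  10.55] rows>= 18.0 rz -0.652 rows>= 6.0$[0]: bad value
$[0]: bad value
$[0]: bad value
```

```bash
python3 -m jog '[{"tx":0,"ty":0,"tz":0,"rx":0,"ry":0,"rz":0,"gripper":0.5}]' 30; echo; python3 -m jog '[{"tx":0.0,"ty":0.0,"tz":0.0,"rx":0.0,"ry":0.0,"rz":0.0,"gripper":0.5}]' ; python3 -m jog --help | head -20
```

```text
clock: 3.48
eef_pos: [0.2019, 0.5116, 0.2055]
tool_rot: [0.187, 0.982, -0.0, 0.0]
wrist_force: [0.0, 0.1, -0.4]
opening: 0.958
grip_force: 0.0

clock: 3.57
eef_pos: [0.2019, 0.5116, 0.2055]
tool_rot: [0.187, 0.982, 0.0, 0.0]
wrist_force: [1.0, 0.1, -0.2]
opening: 0.894
grip_force: 0.0invalid input: not JSON, or not a number
```

```bash
python3 -m jog '[{"tx":-2.64,"ty":-2.975,"tz":0,"rx":0,"ry":0,"rz":0,"gripper":0.5},{"tx":-2.64,"ty":-2.975,"tz":0,"rx":0,"ry":0,"rz":0,"gripper":0.5},{"tx":-2.64,"ty":-2.975,"tz":0,"rx":0,"ry":0,"rz":0,"gripper":0.5},{"tx":-2.64,"ty":-2.975,"tz":0,"rx":0,"ry":0,"rz":0,"gripper":0.5},{"tx":-2.64,"ty":-2.975,"tz":0,"rx":0,"ry":0,"rz":0,"gripper":0.5},{"tx":-2.64,"ty":-2.975,"tz":0,"rx":0,"ry":0,"rz":0,"gripper":0.5},{"tx":-2.64,"ty":-2.975,"tz":0,"rx":0,"ry":0,"rz":0,"gripper":0.5},{"tx":-2.64,"ty":-2.975,"tz":0,"rx":0,"ry":0,"rz":0,"gripper":0.5},{"tx":-2.64,"ty":-2.975,"tz":0,"rx":0,"ry":0,"rz":0,"gripper":0.5}]' 30
python3 -m jog '[{"tx":-2.64,"ty":-2.975,"tz":0,"rx":0,"ry":0,"rz":0,"gripper":0.5},{"tx":-2.64,"ty":-2.975,"tz":0,"rx":0,"ry":0,"rz":0,"gripper":0.5},{"tx":-2.64,"ty":-2.975,"tz":0,"rx":0,"ry":0,"rz":0,"gripper":0.5},{"tx":-2.64,"ty":-2.975,"tz":0,"rx":0,"ry":0,"rz":0,"gripper":0.5},{"tx":-2.64,"ty":-2.975,"tz":0,"rx":0,"ry":0,"rz":0,"gripper":0.5},{"tx":-2.64,"ty":-2.975,"tz":0,"rx":0,"ry":0,"rz":0,"gripper":0.5},{"tx":-2.64,"ty":-2.975,"tz":0,"rx":0,"ry":0,"rz":0,"gripper":0.5},{"tx":-2.64,"ty":-2.975,"tz":0,"rx":0,"ry":0,"rz":0,"gripper":0.5},{"tx":-2.64,"ty":-2.975,"tz":0,"rx":0,"ry":0,"rz":0,"gripper":0.5}]'
python3 -m jog '[{"tx":0,"ty":0,"tz":1,"rx":0,"ry":0,"rz":-0.109,"gripper":0.5},{"tx":0,"ty":0,"tz":1,"rx":0,"ry":0,"rz":-0.109,"gripper":0.5},{"tx":0,"ty":0,"tz":1,"rx":0,"ry":0,"rz":-0.109,"gripper":0.5},{"tx":0,"ty":0,"tz":1,"rx":0,"ry":0,"rz":-0.109,"gripper":0.5},{"tx":0,"ty":0,"tz":1,"rx":0,"ry":0,"rz":-0.109,"gripper":0.5},{"tx":0,"ty":0,"tz":1,"rx":0,"ry":0,"rz":-0.109,"gripper":0.5},{"tx":0,"ty":0,"tz":0,"rx":0,"ry":0,"rz":0,"gripper":0.5},{"tx":0,"ty":0,"tz":0,"rx":0,"ry":0,"rz":0,"gripper":0.5},{"tx":0,"ty":0,"tz":0,"rx":0,"ry":0,"rz":0,"gripper":0.5}]'
python3 go.py .4475 -.161 .1 105.8
```

```text
clock: 4.32
eef_pos: [0.3247, 0.1737, 0.2058]
tool_rot: [0.186, 0.982, 0.0, 0.001]
wrist_force: [0.5, -0.1, 0.7]
opening: 0.749
grip_force: 0.0
clock: 5.07
eef_pos: [0.4476, -0.1631, 0.2057]
tool_rot: [0.187, 0.982, 0.0, 0.0]
wrist_force: [-0.1, 0.2, -0.0]
opening: 0.752
grip_force: 0.0
clock: 5.82
eef_pos: [0.4477, -0.161, 0.1462]
tool_rot: [-0.138, 0.99, -0.0, 0.0]
wrist_force: [0.8, -0.4, -0.4]
opening: 0.746
grip_force: 0.0
clk 5.8 pos [ 0.4477 -0.161   0.1462] ybear 105.8 F [ 0.8 -0.4 -0.4] open 0.746 grip 0.0 q6 -2.31 tilt [ 0.001 -0.   ]
shift cm [0.02 0.01 4.62] rows>= 2.0 rz 0.0 rows>= 1.0
```

```bash
python3 -m jog '[{"tx":0,"ty":0,"tz":3,"rx":0,"ry":0,"rz":0,"gripper":0.5},{"tx":0,"ty":0,"tz":3,"rx":0,"ry":0,"rz":0,"gripper":0.5},{"tx":0,"ty":0,"tz":3,"rx":0,"ry":0,"rz":0,"gripper":0.5},{"tx":0,"ty":0,"tz":2.5,"rx":0,"ry":0,"rz":0,"gripper":0.5},{"tx":0,"ty":0,"tz":1.9,"rx":0,"ry":0,"rz":0,"gripper":0.5},{"tx":0,"ty":0,"tz":0,"rx":0,"ry":0,"rz":0,"gripper":0.5},{"tx":0,"ty":0,"tz":0,"rx":0,"ry":0,"rz":0,"gripper":0.5}]'
python3 -m jog '[{"tx":0,"ty":0,"tz":0,"rx":0,"ry":0,"rz":0,"gripper":-1},{"tx":0,"ty":0,"tz":0,"rx":0,"ry":0,"rz":0,"gripper":-1},{"tx":0,"ty":0,"tz":0,"rx":0,"ry":0,"rz":0,"gripper":-1},{"tx":0,"ty":0,"tz":0,"rx":0,"ry":0,"rz":0,"gripper":-1},{"tx":0,"ty":0,"tz":0,"rx":0,"ry":0,"rz":0,"gripper":-1},{"tx":0,"ty":0,"tz":0,"rx":0,"ry":0,"rz":0,"gripper":-1},{"tx":0,"ty":0,"tz":0,"rx":0,"ry":0,"rz":0,"gripper":-1},{"tx":0,"ty":0,"tz":0,"rx":0,"ry":0,"rz":0,"gripper":-1}]' 30
```

```text
clock: 6.4
eef_pos: [0.4473, -0.1608, 0.0115]
tool_rot: [-0.138, 0.99, 0.0, -0.0]
wrist_force: [-0.3, -0.3, 0.4]
opening: 0.751
grip_force: 0.0
clock: 7.07
eef_pos: [0.4482, -0.1598, 0.0132]
tool_rot: [-0.139, 0.99, 0.001, 0.001]
wrist_force: [-1.6, 5.0, 5.8]
opening: 0.509
grip_force: 30.0
```

```bash
python3 -m jog '[{"tx":0,"ty":0,"tz":-1,"rx":0,"ry":0,"rz":0,"gripper":-1},{"tx":0,"ty":0,"tz":-2,"rx":0,"ry":0,"rz":0,"gripper":-1},{"tx":0,"ty":0,"tz":-3,"rx":0,"ry":0,"rz":0.1,"gripper":-1},{"tx":0,"ty":0,"tz":-3,"rx":0,"ry":0,"rz":0.1,"gripper":-1},{"tx":0,"ty":0,"tz":-2,"rx":0,"ry":0,"rz":0.1,"gripper":-1},{"tx":0,"ty":0,"tz":-1,"rx":0,"ry":0,"rz":0.1,"gripper":-1},{"tx":0,"ty":0,"tz":0,"rx":0,"ry":0,"rz":0,"gripper":-1},{"tx":0,"ty":0,"tz":0,"rx":0,"ry":0,"rz":0,"gripper":-1}]' 
python3 go.py .3844 .2346 .125 83
```

```text
clock: 7.73
eef_pos: [0.4474, -0.1613, 0.1318]
tool_rot: [0.06, 0.998, -0.001, 0.0]
wrist_force: [-0.5, -0.4, -4.6]
opening: 0.51
grip_force: 30.0
clk 7.7 pos [ 0.4474 -0.1613  0.1318] ybear 83.2 F [-0.5 -0.4 -4.6] open 0.510 grip 30.0 q6 -1.92 tilt [ 0.001 -0.001]
shift cm [10.97 38.56  0.64] rows>= 10.0 rz 0.003 rows>= 1.0
```

```bash
python3 -m jog '[{"tx":1,"ty":3.5,"tz":0,"rx":0,"ry":0,"rz":0,"gripper":-1},{"tx":1,"ty":3.5,"tz":0,"rx":0,"ry":0,"rz":0,"gripper":-1},{"tx":1,"ty":3.5,"tz":0,"rx":0,"ry":0,"rz":0,"gripper":-1},{"tx":1,"ty":3.5,"tz":0,"rx":0,"ry":0,"rz":0,"gripper":-1},{"tx":1,"ty":3.5,"tz":0,"rx":0,"ry":0,"rz":0,"gripper":-1},{"tx":1,"ty":3.5,"tz":0,"rx":0,"ry":0,"rz":0,"gripper":-1},{"tx":1,"ty":3.5,"tz":0,"rx":0,"ry":0,"rz":0,"gripper":-1},{"tx":1,"ty":3.5,"tz":0,"rx":0,"ry":0,"rz":0,"gripper":-1},{"tx":1,"ty":3.5,"tz":0,"rx":0,"ry":0,"rz":0,"gripper":-1},{"tx":1,"ty":3.5,"tz":0,"rx":0,"ry":0,"rz":0,"gripper":-1},{"tx":1,"ty":3.5,"tz":0,"rx":0,"ry":0,"rz":0,"gripper":-1}]' 
python3 -m jog '[{"tx":0,"ty":0,"tz":1.5,"rx":0,"ry":0,"rz":0,"gripper":-1},{"tx":0,"ty":0,"tz":1.5,"rx":0,"ry":0,"rz":0,"gripper":-1},{"tx":0,"ty":0,"tz":0.3,"rx":0,"ry":0,"rz":0,"gripper":-1},{"tx":0,"ty":0,"tz":0,"rx":0,"ry":0,"rz":0,"gripper":-1},{"tx":0,"ty":0,"tz":0,"rx":0,"ry":0,"rz":0,"gripper":-1},{"tx":0,"ty":0,"tz":0,"rx":0,"ry":0,"rz":0,"gripper":-1}]' 
python3 go.py .3844 .2346 .098 83
python3 - <<'E'
from h import *
S=manip.camera("side");T=manip.camera("top")
print(carousel(S,T))
o=manip.observe(); c=o["eef_pos"]+[0,0,.011]
U=np.array([[0,y,.055] for y in(-.014,0,.014)]+[[0,-.014,.025],[0,.014,.025]])@Rz(np.radians(-7)).T+c
ax=np.array([.568,.212,0]); u=np.array([np.cos(np.radians(173)),np.sin(np.radians(173)),0])
H=np.array([ax+u*.11+[0,0,.1435],ax+u*.134+[0,0,.1555],ax+u*.03+[0,0,.14]])
cv2.imwrite("pics/ap1.png",np.hstack([crop(S,"",150,100,130,130,3,np.vstack([proj(S,U),proj(S,H)])),crop(T,"",155,150,120,130,3,np.vstack([proj(T,H),proj(T,U)]))]))
E
```

```text
clock: 8.65
eef_pos: [0.3832, 0.2356, 0.1295]
tool_rot: [0.06, 0.998, -0.001, -0.001]
wrist_force: [0.1, -0.3, -3.7]
opening: 0.509
grip_force: 30.0
clock: 9.15
eef_pos: [0.3855, 0.2343, 0.099]
tool_rot: [0.061, 0.998, 0.0, 0.0]
wrist_force: [0.4, -0.4, -3.9]
opening: 0.507
grip_force: 30.0
clk 9.2 pos [0.3855 0.2343 0.099 ] ybear 83.0 F [ 0.4 -0.4 -3.9] open 0.507 grip 30.0 q6 -1.03 tilt [0.001 0.   ]
shift cm [0.11 0.02 0.1 ] rows>= 1.0 rz -0.0 rows>= 1.0
(array([0.57052892, 0.20830101, 2.98437671]), [array([0.501, 0.118, 0.148]), array([0.532, 0.315, 0.152]), array([0.461, 0.226, 0.148])], np.float64(0.003967293924363208))
```

View pics/ap1.png

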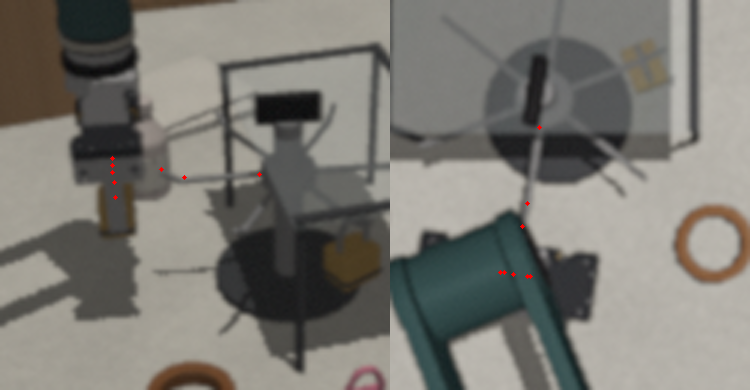

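The hook model points lie on the front hook bar in both views. In side coordinates the seat is near (211, 159). The held lock is in line with it, so I'll slide it on.

```bash
python3 -m jog '[{"tx":-1,"ty":0,"tz":0,"rx":0,"ry":0,"rz":0,"gripper":-1},{"tx":-1,"ty":0,"tz":0,"rx":0,"ry":0,"rz":0,"gripper":-1},{"tx":-1,"ty":0,"tz":0,"rx":0,"ry":0,"rz":0,"gripper":-1},{"tx":-1,"ty":0,"tz":0,"rx":0,"ry":0,"rz":0,"gripper":-1},{"tx":-1,"ty":0,"tz":0,"rx":0,"ry":0,"rz":0,"gripper":-1},{"tx":0,"ty":0,"tz":0,"rx":0,"ry":0,"rz":0,"gripper":-1},{"tx":0,"ty":0,"tz":0,"rx":0,"ry":0,"rz":0,"gripper":-1}]' 
python3 -m jog '[{"tx":-1,"ty":0,"tz":0,"rx":0,"ry":0,"rz":0,"gripper":-1},{"tx":-1,"ty":0,"tz":0,"rx":0,"ry":0,"rz":0,"gripper":-1},{"tx":-0.5,"ty":0,"tz":0,"rx":0,"ry":0,"rz":0,"gripper":-1},{"tx":0,"ty":0,"tz":0,"rx":0,"ry":0,"rz":0,"gripper":-1},{"tx":0,"ty":0,"tz":0,"rx":0,"ry":0,"rz":0,"gripper":-1}]' 
python3 -m jog '[{"tx":0,"ty":0,"tz":0.5,"rx":0,"ry":0,"rz":0,"gripper":-1},{"tx":0,"ty":0,"tz":0.5,"rx":0,"ry":0,"rz":0,"gripper":-1},{"tx":0,"ty":0,"tz":0.5,"rx":0,"ry":0,"rz":0,"gripper":-1},{"tx":0,"ty":0,"tz":0.2,"rx":0,"ry":0,"rz":0,"gripper":-1},{"tx":0,"ty":0,"tz":0,"rx":0,"ry":0,"rz":0,"gripper":-1},{"tx":0,"ty":0,"tz":0,"rx":0,"ry":0,"rz":0,"gripper":-1}]' 
```

```text
clock: 10.03
eef_pos: [0.4351, 0.2283, 0.0982]
tool_rot: [0.061, 0.998, -0.0, -0.0]
wrist_force: [-0.3, 0.3, -3.2]
opening: 0.512
grip_force: 30.0
clock: 10.45
eef_pos: [0.4596, 0.2254, 0.0984]
tool_rot: [0.061, 0.998, 0.0, -0.0]
wrist_force: [0.1, -0.0, -2.7]
opening: 0.51
grip_force: 30.0
clock: 10.95
eef_pos: [0.4591, 0.2255, 0.0811]
tool_rot: [0.061, 0.998, -0.0, -0.0]
wrist_force: [-0.7, -0.3, -2.8]
opening: 0.508
grip_force: 30.0
```

```bash
python3 -m jog '[{"tx":0,"ty":0,"tz":0.15,"rx":0,"ry":0,"rz":0,"gripper":-1},{"tx":0,"ty":0,"tz":0.15,"rx":0,"ry":0,"rz":0,"gripper":-1},{"tx":0,"ty":0,"tz":0,"rx":0,"ry":0,"rz":0,"gripper":-1},{"tx":0,"ty":0,"tz":0,"rx":0,"ry":0,"rz":0,"gripper":-1}]' 
python3 -m jog '[{"tx":0,"ty":0,"tz":0.15,"rx":0,"ry":0,"rz":0,"gripper":-1},{"tx":0,"ty":0,"tz":0,"rx":0,"ry":0,"rz":0,"gripper":-1},{"tx":0,"ty":0,"tz":0,"rx":0,"ry":0,"rz":0,"gripper":-1}]'
```

```text
clock: 11.28
eef_pos: [0.4596, 0.2256, 0.0787]
tool_rot: [0.061, 0.998, 0.0, 0.0]
wrist_force: [1.6, -0.7, -3.3]
opening: 0.509
grip_force: 30.0
clock: 11.53
eef_pos: [0.4599, 0.2256, 0.0782]
tool_rot: [0.061, 0.998, 0.0, 0.001]
wrist_force: [-2.4, -0.2, 2.9]
opening: 0.509
grip_force: 30.0
```

```bash
python3 -m jog '[{"tx":0,"ty":0,"tz":0,"rx":0,"ry":0,"rz":0,"gripper":0.4},{"tx":0,"ty":0,"tz":0,"rx":0,"ry":0,"rz":0,"gripper":0.4},{"tx":0,"ty":0,"tz":0,"rx":0,"ry":0,"rz":0,"gripper":0.4},{"tx":0,"ty":0,"tz":0,"rx":0,"ry":0,"rz":0,"gripper":0.4},{"tx":0,"ty":0,"tz":-2,"rx":0,"ry":0,"rz":0,"gripper":0.4},{"tx":0,"ty":0,"tz":-3,"rx":0,"ry":0,"rz":0,"gripper":0.4},{"tx":0,"ty":0,"tz":-3,"rx":0,"ry":0,"rz":0,"gripper":0.4},{"tx":0,"ty":0,"tz":-4,"rx":0,"ry":0,"rz":0,"gripper":0.4},{"tx":0,"ty":0,"tz":-4,"rx":0,"ry":0,"rz":0,"gripper":0.2},{"tx":0,"ty":0,"tz":-2,"rx":0,"ry":0,"rz":0,"gripper":0},{"tx":0,"ty":0,"tz":0,"rx":0,"ry":0,"rz":0,"gripper":0},{"tx":0,"ty":0,"tz":0,"rx":0,"ry":0,"rz":0,"gripper":-0.2}]' 
python3 go.py .568 .2105 .26 83
python3 - <<'E'
from h import *
S=manip.camera("side");T=manip.camera("top")
print(carousel(S,T))
cv2.imwrite("pics/h1.png",np.hstack([crop(S,"",180,90,130,130,3),crop(T,"",145,120,130,130,3)]))
E
```

```text
clock: 12.53
eef_pos: [0.4601, 0.2258, 0.2584]
tool_rot: [0.061, 0.998, 0.001, 0.002]
wrist_force: [0.8, 0.6, -0.2]
opening: 0.459
grip_force: 0.0
clk 12.5 pos [0.4601 0.2258 0.2584] ybear 83.0 F [ 0.8  0.6 -0.2] open 0.459 grip 0.0 q6 -1.10 tilt [0.003 0.001]
shift cm [-10.89  -0.2   -0.13] rows>= 3.0 rz 0.0 rows>= 1.0
(array([0.56408516, 0.22121358, 3.14069843]), [array([0.509, 0.126, 0.132])], np.float64(5.99438856663248e-09))
```

View pics/h1.png

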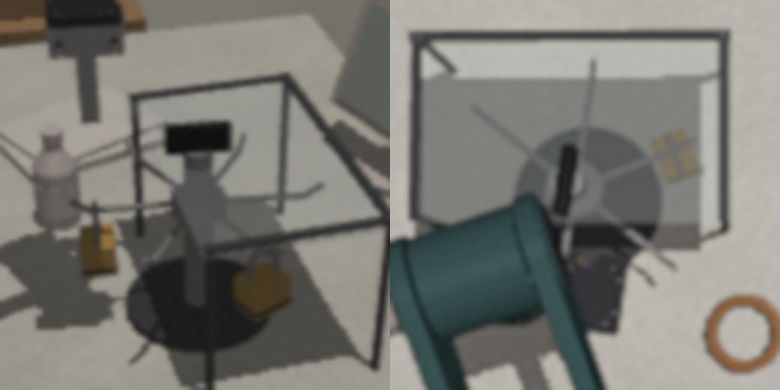

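```bash
python3 -m jog '[{"tx":-3,"ty":0,"tz":0,"rx":0,"ry":0,"rz":0,"gripper":-0.2},{"tx":-3,"ty":0,"tz":0,"rx":0,"ry":0,"rz":0,"gripper":-0.2},{"tx":-3,"ty":-0.2,"tz":0,"rx":0,"ry":0,"rz":0,"gripper":-0.2},{"tx":-1.9,"ty":0,"tz":0,"rx":0,"ry":0,"rz":0,"gripper":-0.2},{"tx":0,"ty":0,"tz":0,"rx":0,"ry":0,"rz":0,"gripper":-0.2},{"tx":0,"ty":0,"tz":2,"rx":0,"ry":0,"rz":0,"gripper":-0.2},{"tx":0,"ty":0,"tz":2,"rx":0,"ry":0,"rz":0,"gripper":-0.2},{"tx":0,"ty":0,"tz":1.2,"rx":0,"ry":0,"rz":0,"gripper":-0.2},{"tx":0,"ty":0,"tz":0,"rx":0,"ry":0,"rz":0,"gripper":-0.2},{"tx":0,"ty":0,"tz":0,"rx":0,"ry":0,"rz":0,"gripper":-0.2}]' 
python3 -m jog '[{"tx":0,"ty":0,"tz":0,"rx":0,"ry":0,"rz":0,"gripper":-1},{"tx":0,"ty":0,"tz":0,"rx":0,"ry":0,"rz":0,"gripper":-1},{"tx":0,"ty":0,"tz":0,"rx":0,"ry":0,"rz":0,"gripper":-1},{"tx":0,"ty":0,"tz":0,"rx":0,"ry":0,"rz":0,"gripper":-1},{"tx":0,"ty":0,"tz":0,"rx":0,"ry":0,"rz":0,"gripper":-1},{"tx":0,"ty":0,"tz":0,"rx":0,"ry":0,"rz":0,"gripper":-1},{"tx":0,"ty":0,"tz":0,"rx":0,"ry":0,"rz":0,"gripper":-1}]' 20
python3 go.py .568 .2105 .207 83
```

```text
clock: 13.72
eef_pos: [0.5663, 0.2104, 0.2043]
tool_rot: [0.061, 0.998, -0.0, -0.001]
wrist_force: [0.2, -0.6, 0.6]
opening: 0.405
grip_force: 0.0
clock: 14.3
eef_pos: [0.5683, 0.2118, 0.2073]
tool_rot: [0.06, 0.998, 0.002, 0.002]
wrist_force: [-0.0, 5.0, 6.2]
opening: 0.159
grip_force: 24.3
clk 14.3 pos [0.5683 0.2118 0.2073] ybear 83.1 F [-0.   5.   6.2] open 0.159 grip 24.3 q6 -1.19 tilt [0.004 0.003]
shift cm [ 0.01 -0.13  0.03] rows>= 1.0 rz 0.001 rows>= 1.0
```

```bash
python3 -m jog '[{"tx":0,"ty":0,"tz":0,"rx":0,"ry":0,"rz":-0.03,"gripper":-1},{"tx":0,"ty":0,"tz":0,"rx":0,"ry":0,"rz":-0.06,"gripper":-1},{"tx":0,"ty":0,"tz":0,"rx":0,"ry":0,"rz":-0.06,"gripper":-1},{"tx":0,"ty":0,"tz":0,"rx":0,"ry":0,"rz":-0.06,"gripper":-1},{"tx":0,"ty":0,"tz":0,"rx":0,"ry":0,"rz":-0.06,"gripper":-1},{"tx":0,"ty":0,"tz":0,"rx":0,"ry":0,"rz":-0.06,"gripper":-1},{"tx":0,"ty":0,"tz":0,"rx":0,"ry":0,"rz":-0.06,"gripper":-1},{"tx":0,"ty":0,"tz":0,"rx":0,"ry":0,"rz":-0.06,"gripper":-1},{"tx":0,"ty":0,"tz":0,"rx":0,"ry":0,"rz":-0.06,"gripper":-1},{"tx":0,"ty":0,"tz":0,"rx":0,"ry":0,"rz":-0.06,"gripper":-1},{"tx":0,"ty":0,"tz":0,"rx":0,"ry":0,"rz":-0.06,"gripper":-1}]' 40
python3 -m jog '[{"tx":0,"ty":0,"tz":0,"rx":0,"ry":0,"rz":-0.06,"gripper":-1},{"tx":0,"ty":0,"tz":0,"rx":0,"ry":0,"rz":-0.06,"gripper":-1},{"tx":0,"ty":0,"tz":0,"rx":0,"ry":0,"rz":-0.06,"gripper":-1},{"tx":0,"ty":0,"tz":0,"rx":0,"ry":0,"rz":-0.06,"gripper":-1},{"tx":0,"ty":0,"tz":0,"rx":0,"ry":0,"rz":-0.06,"gripper":-1},{"tx":0,"ty":0,"tz":0,"rx":0,"ry":0,"rz":-0.06,"gripper":-1},{"tx":0,"ty":0,"tz":0,"rx":0,"ry":0,"rz":-0.06,"gripper":-1},{"tx":0,"ty":0,"tz":0,"rx":0,"ry":0,"rz":-0.06,"gripper":-1},{"tx":0,"ty":0,"tz":0,"rx":0,"ry":0,"rz":-0.04,"gripper":-1},{"tx":0,"ty":0,"tz":0,"rx":0,"ry":0,"rz":-0.02,"gripper":-1},{"tx":0,"ty":0,"tz":0,"rx":0,"ry":0,"rz":0,"gripper":-1},{"tx":0,"ty":0,"tz":0,"rx":0,"ry":0,"rz":0,"gripper":-1}]' 
python3 go.py .568 .2105 .207 150
```

```text
clock: 15.22
eef_pos: [0.5683, 0.2117, 0.2073]
tool_rot: [-0.253, 0.967, 0.001, 0.003]
wrist_force: [1.0, 4.1, 5.8]
opening: 0.156
grip_force: 43.2
clock: 16.22
eef_pos: [0.5683, 0.2116, 0.2073]
tool_rot: [-0.501, 0.866, 0.0, 0.003]
wrist_force: [1.1, 4.0, 5.8]
opening: 0.159
grip_force: 42.6
clk 16.2 pos [0.5683 0.2116 0.2073] ybear 150.1 F [1.1 4.  5.8] open 0.159 grip 42.6 q6 -2.36 tilt [0.004 0.003]
shift cm [ 0.11 -0.02  0.03] rows>= 1.0 rz 0.002 rows>= 1.0
```

```bash
python3 -m jog '[{"tx":0,"ty":0,"tz":0,"rx":0,"ry":0,"rz":0,"gripper":-0.2},{"tx":0,"ty":0,"tz":0,"rx":0,"ry":0,"rz":0,"gripper":-0.2},{"tx":0,"ty":0,"tz":0,"rx":0,"ry":0,"rz":0,"gripper":-0.2},{"tx":0,"ty":0,"tz":-1,"rx":0,"ry":0,"rz":0,"gripper":-0.2},{"tx":0,"ty":0,"tz":-3,"rx":0,"ry":0,"rz":0,"gripper":-0.2},{"tx":0,"ty":0,"tz":-2,"rx":0,"ry":0,"rz":0.12,"gripper":0.5},{"tx":0,"ty":0,"tz":0,"rx":0,"ry":0,"rz":0.12,"gripper":0.5},{"tx":0,"ty":0,"tz":0,"rx":0,"ry":0,"rz":0.12,"gripper":0.5},{"tx":0,"ty":0,"tz":0,"rx":0,"ry":0,"rz":0.12,"gripper":0.5},{"tx":0,"ty":0,"tz":0,"rx":0,"ry":0,"rz":0.12,"gripper":0.5},{"tx":0,"ty":0,"tz":0,"rx":0,"ry":0,"rz":0.12,"gripper":0.5}]' 
python3 -m jog '[{"tx":0,"ty":0,"tz":0,"rx":0,"ry":0,"rz":0.12,"gripper":0.5},{"tx":0,"ty":0,"tz":0,"rx":0,"ry":0,"rz":0.12,"gripper":0.5},{"tx":0,"ty":0,"tz":0,"rx":0,"ry":0,"rz":0.12,"gripper":0.5},{"tx":0,"ty":0,"tz":0,"rx":0,"ry":0,"rz":0.12,"gripper":0.5},{"tx":0,"ty":0,"tz":0,"rx":0,"ry":0,"rz":0.12,"gripper":0.5},{"tx":0,"ty":0,"tz":0,"rx":0,"ry":0,"rz":0,"gripper":0.5},{"tx":0,"ty":0,"tz":0,"rx":0,"ry":0,"rz":0,"gripper":0.5}]' 
python3 - <<'E'
from h import *
S=manip.camera("side");T=manip.camera("top")
print(carousel(S,T))
for l,s in locks(S,T): print(l.round(4),round(s,3))
E
python3 go.py .568 -.158 .2 73.6
```

```text
clock: 17.13
eef_pos: [0.5669, 0.2099, 0.2649]
tool_rot: [-0.16, 0.987, -0.0, -0.001]
wrist_force: [-0.0, 0.8, -0.1]
opening: 0.745
grip_force: 0.0
clock: 17.72
eef_pos: [0.5671, 0.21, 0.2649]
tool_rot: [0.134, 0.991, -0.0, -0.0]
wrist_force: [-0.4, 0.1, -1.7]
opening: 0.748
grip_force: 0.0
(array([0.57119641, 0.21534564, 3.15518313]), [array([0.518, 0.124, 0.141]), array([0.517, 0.31 , 0.14 ]), array([0.459, 0.207, 0.16 ])], np.float64(0.006672264061555359))
[ 0.5678 -0.157  -0.2892  0.0325] 0.823
[ 0.5515 -0.3006 -0.0649  0.0292] 0.847
clk 18.1 pos [0.5673 0.2102 0.265 ] ybear 74.5 F [-0.1 -0.1 -0.4] open 0.749 grip 0.0 q6 -1.04 tilt [-0.  0.]
shift cm [ -9.93 -35.46   6.5 ] rows>= 9.0 rz 0.015 rows>= 1.0
```

```bash
python3 -m jog '[{"tx":-1,"ty":-3.55,"tz":0,"rx":0,"ry":0,"rz":0.015,"gripper":0.5},{"tx":-1,"ty":-3.55,"tz":0,"rx":0,"ry":0,"rz":0,"gripper":0.5},{"tx":-1,"ty":-3.55,"tz":0,"rx":0,"ry":0,"rz":0,"gripper":0.5},{"tx":-1,"ty":-3.55,"tz":0,"rx":0,"ry":0,"rz":0,"gripper":0.5},{"tx":-1,"ty":-3.55,"tz":0,"rx":0,"ry":0,"rz":0,"gripper":0.5},{"tx":-1,"ty":-3.55,"tz":0,"rx":0,"ry":0,"rz":0,"gripper":0.5},{"tx":-1,"ty":-3.55,"tz":0,"rx":0,"ry":0,"rz":0,"gripper":0.5},{"tx":-1,"ty":-3.55,"tz":0,"rx":0,"ry":0,"rz":0,"gripper":0.5},{"tx":-1,"ty":-3.55,"tz":0,"rx":0,"ry":0,"rz":0,"gripper":0.5},{"tx":-1,"ty":-3.55,"tz":0,"rx":0,"ry":0,"rz":0,"gripper":0.5}]' 
python3 -m jog '[{"tx":0,"ty":0,"tz":3,"rx":0,"ry":0,"rz":0,"gripper":0.5},{"tx":0,"ty":0,"tz":4,"rx":0,"ry":0,"rz":0,"gripper":0.5},{"tx":0,"ty":0,"tz":4,"rx":0,"ry":0,"rz":0,"gripper":0.5},{"tx":0,"ty":0,"tz":2,"rx":0,"ry":0,"rz":0,"gripper":0.5},{"tx":0,"ty":0,"tz":1,"rx":0,"ry":0,"rz":0,"gripper":0.5},{"tx":0,"ty":0,"tz":0,"rx":0,"ry":0,"rz":0,"gripper":0.5},{"tx":0,"ty":0,"tz":0,"rx":0,"ry":0,"rz":0,"gripper":0.5},{"tx":0,"ty":0,"tz":0,"rx":0,"ry":0,"rz":0,"gripper":0.5}]' 
python3 go.py .5685 -.158 .0115 73.6
```

```text
clock: 18.9
eef_pos: [0.563, -0.1603, 0.2652]
tool_rot: [0.143, 0.99, 0.0, 0.0]
wrist_force: [0.8, 0.2, -0.2]
opening: 0.75
grip_force: 0.0
clock: 19.57
eef_pos: [0.5649, -0.159, 0.1278]
tool_rot: [0.143, 0.99, -0.001, 0.002]
wrist_force: [-0.2, -0.1, -0.8]
opening: 0.751
grip_force: 0.0
clk 19.6 pos [ 0.5649 -0.159   0.1278] ybear 73.6 F [-0.2 -0.1 -0.8] open 0.751 grip 0.0 q6 -1.66 tilt [ 0.004 -0.002]
shift cm [-0.26  0.2  11.63] rows>= 3.0 rz -0.0 rows>= 1.0
```

```bash
python3 -m jog '[{"tx":-0.26,"ty":0.2,"tz":2,"rx":0,"ry":0,"rz":0,"gripper":0.5},{"tx":0,"ty":0,"tz":3,"rx":0,"ry":0,"rz":0,"gripper":0.5},{"tx":0,"ty":0,"tz":3,"rx":0,"ry":0,"rz":0,"gripper":0.5},{"tx":0,"ty":0,"tz":2.4,"rx":0,"ry":0,"rz":0,"gripper":0.5},{"tx":0,"ty":0,"tz":1.2,"rx":0,"ry":0,"rz":0,"gripper":0.5},{"tx":0,"ty":0,"tz":0,"rx":0,"ry":0,"rz":0,"gripper":0.5},{"tx":0,"ty":0,"tz":0,"rx":0,"ry":0,"rz":0,"gripper":0.5}]'
python3 -m jog '[{"tx":0,"ty":0,"tz":0,"rx":0,"ry":0,"rz":0,"gripper":-1},{"tx":0,"ty":0,"tz":0,"rx":0,"ry":0,"rz":0,"gripper":-1},{"tx":0,"ty":0,"tz":0,"rx":0,"ry":0,"rz":0,"gripper":-1},{"tx":0,"ty":0,"tz":0,"rx":0,"ry":0,"rz":0,"gripper":-1},{"tx":0,"ty":0,"tz":0,"rx":0,"ry":0,"rz":0,"gripper":-1},{"tx":0,"ty":0,"tz":0,"rx":0,"ry":0,"rz":0,"gripper":-1},{"tx":0,"ty":0,"tz":0,"rx":0,"ry":0,"rz":0,"gripper":-1},{"tx":0,"ty":0,"tz":0,"rx":0,"ry":0,"rz":0,"gripper":-1}]' 30
```

```text
clock: 20.15
eef_pos: [0.5676, -0.1577, 0.0105]
tool_rot: [0.143, 0.99, -0.0, 0.001]
wrist_force: [-0.5, -0.7, 0.5]
opening: 0.748
grip_force: 0.0
clock: 20.82
eef_pos: [0.5681, -0.1568, 0.0109]
tool_rot: [0.143, 0.99, 0.001, 0.002]
wrist_force: [-0.3, 3.5, 5.8]
opening: 0.507
grip_force: 30.0
```

```bash
python3 -m jog '[{"tx":0,"ty":0,"tz":-1,"rx":0,"ry":0,"rz":0,"gripper":-1},{"tx":0,"ty":0,"tz":-2,"rx":0,"ry":0,"rz":0,"gripper":-1},{"tx":0,"ty":0,"tz":-3,"rx":0,"ry":0,"rz":-0.1,"gripper":-1},{"tx":0,"ty":0,"tz":-3,"rx":0,"ry":0,"rz":-0.1,"gripper":-1},{"tx":0,"ty":0,"tz":-2,"rx":0,"ry":0,"rz":-0.086,"gripper":-1},{"tx":0,"ty":0,"tz":-1,"rx":0,"ry":0,"rz":0,"gripper":-1},{"tx":0,"ty":0,"tz":0,"rx":0,"ry":0,"rz":0,"gripper":-1},{"tx":0,"ty":0,"tz":0,"rx":0,"ry":0,"rz":0,"gripper":-1}]' 
python3 go.py .383 .0 .13 90
```

```text
clock: 21.48
eef_pos: [0.5658, -0.1575, 0.128]
tool_rot: [0.001, 1.0, 0.0, -0.001]
wrist_force: [-0.8, -0.1, -3.6]
opening: 0.507
grip_force: 30.0
clk 21.5 pos [ 0.5658 -0.1575  0.128 ] ybear 89.8 F [-0.8 -0.1 -3.6] open 0.507 grip 30.0 q6 -1.94 tilt [-0.002  0.   ]
shift cm [18.32 15.69 -0.17] rows>= 6.0 rz -0.003 rows>= 1.0
```

```bash
python3 -m jog '[{"tx":3.05,"ty":2.6,"tz":0,"rx":0,"ry":0,"rz":0,"gripper":-1},{"tx":3.05,"ty":2.6,"tz":0,"rx":0,"ry":0,"rz":0,"gripper":-1},{"tx":3.05,"ty":2.6,"tz":0,"rx":0,"ry":0,"rz":0,"gripper":-1},{"tx":3.05,"ty":2.6,"tz":0,"rx":0,"ry":0,"rz":0,"gripper":-1},{"tx":3.05,"ty":2.6,"tz":0,"rx":0,"ry":0,"rz":0,"gripper":-1},{"tx":3.05,"ty":2.6,"tz":0,"rx":0,"ry":0,"rz":0,"gripper":-1},{"tx":0,"ty":3.5,"tz":0,"rx":0,"ry":0,"rz":0,"gripper":-1},{"tx":0,"ty":3.5,"tz":0,"rx":0,"ry":0,"rz":0,"gripper":-1},{"tx":0,"ty":3.5,"tz":0,"rx":0,"ry":0,"rz":0,"gripper":-1},{"tx":0,"ty":3.5,"tz":0,"rx":0,"ry":0,"rz":0,"gripper":-1},{"tx":0,"ty":3.5,"tz":0.5,"rx":0,"ry":0,"rz":0,"gripper":-1},{"tx":0,"ty":3.5,"tz":2.5,"rx":0,"ry":0,"rz":0,"gripper":-1}]' 
python3 -m jog '[{"tx":0,"ty":0,"tz":0,"rx":0,"ry":0,"rz":0,"gripper":-1},{"tx":0,"ty":0,"tz":0,"rx":0,"ry":0,"rz":0,"gripper":-1},{"tx":0,"ty":0,"tz":0,"rx":0,"ry":0,"rz":0,"gripper":-1}]' 
python3 go.py .383 .211 .097 90
python3 - <<'E'
from h import *
S=manip.camera("side");T=manip.camera("top")
print(carousel(S,T))
ax=np.array([.568,.211,0]); u=np.array([-1,0,0])
H=np.array([ax+u*.11+[0,0,.1435],ax+u*.134+[0,0,.1555],ax+u*.03+[0,0,.14]])
cv2.imwrite("pics/ap2.png",np.hstack([crop(S,"",150,100,130,130,3,proj(S,H)),crop(T,"",155,150,120,130,3,proj(T,H))]))
E
```

```text
clock: 22.48
eef_pos: [0.3849, 0.21, 0.1011]
tool_rot: [0.001, 1.0, 0.001, 0.002]
wrist_force: [1.9, 0.5, -2.6]
opening: 0.508
grip_force: 30.0
clock: 22.73
eef_pos: [0.3825, 0.2069, 0.0978]
tool_rot: [0.0, 1.0, -0.001, -0.002]
wrist_force: [-0.2, -0.5, -3.6]
opening: 0.507
grip_force: 30.0
clk 22.7 pos [0.3825 0.2069 0.0978] ybear 89.9 F [-0.2 -0.5 -3.6] open 0.507 grip 30.0 q6 -1.20 tilt [-0.004 -0.002]
shift cm [-0.05  0.41  0.08] rows>= 1.0 rz -0.001 rows>= 1.0
(array([0.57270299, 0.21593354, 3.16326687]), [array([0.518, 0.315, 0.143]), array([0.52 , 0.118, 0.147]), array([0.461, 0.211, 0.147])], np.float64(0.0044829386928386915))
```

View pics/ap2.png

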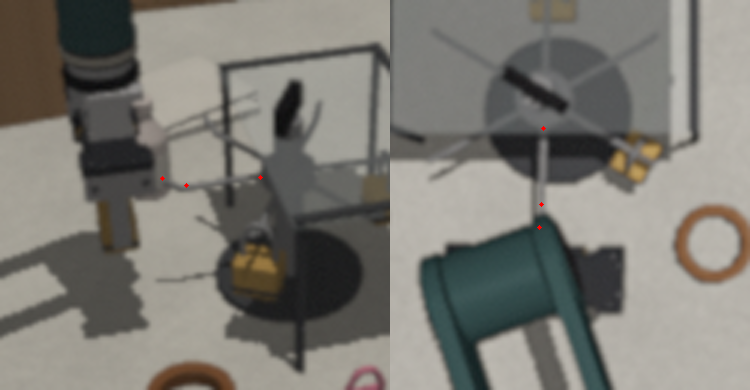

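The front hook's marks lie on the bar, and the first lock hangs at bearing 240° with no sign of trouble. I'll correct 4 mm sideways and slide the second lock on.

```bash
python3 -m jog '[{"tx":-0.5,"ty":0.4,"tz":0,"rx":0,"ry":0,"rz":0,"gripper":-1},{"tx":-1,"ty":0,"tz":0,"rx":0,"ry":0,"rz":0,"gripper":-1},{"tx":-1,"ty":0,"tz":0,"rx":0,"ry":0,"rz":0,"gripper":-1},{"tx":-1,"ty":0,"tz":0,"rx":0,"ry":0,"rz":0,"gripper":-1},{"tx":-1,"ty":0,"tz":0,"rx":0,"ry":0,"rz":0,"gripper":-1},{"tx":0,"ty":0,"tz":0,"rx":0,"ry":0,"rz":0,"gripper":-1},{"tx":0,"ty":0,"tz":0,"rx":0,"ry":0,"rz":0,"gripper":-1}]' 
python3 -m jog '[{"tx":-1,"ty":0,"tz":0,"rx":0,"ry":0,"rz":0,"gripper":-1},{"tx":-1,"ty":0,"tz":0,"rx":0,"ry":0,"rz":0,"gripper":-1},{"tx":-1,"ty":0,"tz":0,"rx":0,"ry":0,"rz":0,"gripper":-1},{"tx":0,"ty":0,"tz":0,"rx":0,"ry":0,"rz":0,"gripper":-1},{"tx":0,"ty":0,"tz":0,"rx":0,"ry":0,"rz":0,"gripper":-1}]' 
python3 -m jog '[{"tx":0,"ty":0,"tz":0.5,"rx":0,"ry":0,"rz":0,"gripper":-1},{"tx":0,"ty":0,"tz":0.5,"rx":0,"ry":0,"rz":0,"gripper":-1},{"tx":0,"ty":0,"tz":0.5,"rx":0,"ry":0,"rz":0,"gripper":-1},{"tx":0,"ty":0,"tz":0.2,"rx":0,"ry":0,"rz":0,"gripper":-1},{"tx":0,"ty":0,"tz":0.1,"rx":0,"ry":0,"rz":0,"gripper":-1},{"tx":0,"ty":0,"tz":0.1,"rx":0,"ry":0,"rz":0,"gripper":-1},{"tx":0,"ty":0,"tz":0,"rx":0,"ry":0,"rz":0,"gripper":-1},{"tx":0,"ty":0,"tz":0,"rx":0,"ry":0,"rz":0,"gripper":-1}]' 
```

```text
clock: 23.62
eef_pos: [0.4293, 0.2115, 0.0995]
tool_rot: [0.001, 1.0, -0.0, -0.001]
wrist_force: [1.0, -0.6, -3.4]
opening: 0.508
grip_force: 30.0
clock: 24.03
eef_pos: [0.4593, 0.2116, 0.0997]
tool_rot: [0.001, 1.0, 0.0, -0.0]
wrist_force: [-0.3, -0.6, -3.7]
opening: 0.505
grip_force: 30.0
clock: 24.7
eef_pos: [0.4588, 0.2117, 0.0809]
tool_rot: [0.0, 1.0, 0.0, 0.0]
wrist_force: [0.3, -0.4, -2.8]
opening: 0.512
grip_force: 30.0
```

```bash
python3 -m jog '[{"tx":0,"ty":0,"tz":0.15,"rx":0,"ry":0,"rz":0,"gripper":-1},{"tx":0,"ty":0,"tz":0.15,"rx":0,"ry":0,"rz":0,"gripper":-1},{"tx":0,"ty":0,"tz":0,"rx":0,"ry":0,"rz":0,"gripper":-1},{"tx":0,"ty":0,"tz":0,"rx":0,"ry":0,"rz":0,"gripper":-1}]' 
python3 -m jog '[{"tx":0,"ty":0,"tz":0.15,"rx":0,"ry":0,"rz":0,"gripper":-1},{"tx":0,"ty":0,"tz":0,"rx":0,"ry":0,"rz":0,"gripper":-1},{"tx":0,"ty":0,"tz":0,"rx":0,"ry":0,"rz":0,"gripper":-1}]'
```

```text
clock: 25.03
eef_pos: [0.4587, 0.2116, 0.0777]
tool_rot: [0.0, 1.0, 0.0, -0.0]
wrist_force: [0.6, 0.3, -2.5]
opening: 0.512
grip_force: 30.0
clock: 25.28
eef_pos: [0.4589, 0.2117, 0.0764]
tool_rot: [0.0, 1.0, 0.0, 0.0]
wrist_force: [-0.4, -0.3, -1.9]
opening: 0.507
grip_force: 30.0
```

```bash
python3 -m jog '[{"tx":0,"ty":0,"tz":0.1,"rx":0,"ry":0,"rz":0,"gripper":-1},{"tx":0,"ty":0,"tz":0,"rx":0,"ry":0,"rz":0,"gripper":-1},{"tx":0,"ty":0,"tz":0,"rx":0,"ry":0,"rz":0,"gripper":0.4},{"tx":0,"ty":0,"tz":0,"rx":0,"ry":0,"rz":0,"gripper":0.4},{"tx":0,"ty":0,"tz":0,"rx":0,"ry":0,"rz":0,"gripper":0.4},{"tx":0,"ty":0,"tz":0,"rx":0,"ry":0,"rz":0,"gripper":0.4},{"tx":0,"ty":0,"tz":-2,"rx":0,"ry":0,"rz":0,"gripper":0.4},{"tx":0,"ty":0,"tz":-3,"rx":0,"ry":0,"rz":0,"gripper":0.4},{"tx":0,"ty":0,"tz":-3,"rx":0,"ry":0,"rz":0,"gripper":0.4},{"tx":0,"ty":0,"tz":-4,"rx":0,"ry":0,"rz":0,"gripper":0.4},{"tx":0,"ty":0,"tz":-4,"rx":0,"ry":0,"rz":0,"gripper":0.2},{"tx":0,"ty":0,"tz":-2,"rx":0,"ry":0,"rz":0,"gripper":-0.2}]' 
python3 -m jog '[{"tx":-3,"ty":0,"tz":0,"rx":0,"ry":0,"rz":0,"gripper":-0.2},{"tx":-3,"ty":0,"tz":0,"rx":0,"ry":0,"rz":0,"gripper":-0.2},{"tx":-3,"ty":0,"tz":0,"rx":0,"ry":0,"rz":0,"gripper":-0.2},{"tx":-1.8,"ty":0,"tz":0,"rx":0,"ry":0,"rz":0.12,"gripper":-0.2},{"tx":0,"ty":0,"tz":0,"rx":0,"ry":0,"rz":0.12,"gripper":-0.2},{"tx":0,"ty":0,"tz":0,"rx":0,"ry":0,"rz":0.12,"gripper":-0.2},{"tx":0,"ty":0,"tz":0,"rx":0,"ry":0,"rz":0.12,"gripper":-0.2},{"tx":0,"ty":0,"tz":0,"rx":0,"ry":0,"rz":0.12,"gripper":-0.2},{"tx":0,"ty":0,"tz":0,"rx":0,"ry":0,"rz":0.12,"gripper":-0.2},{"tx":0,"ty":0,"tz":0,"rx":0,"ry":0,"rz":0.12,"gripper":-0.2},{"tx":0,"ty":0,"tz":0,"rx":0,"ry":0,"rz":0.12,"gripper":-0.2},{"tx":0,"ty":0,"tz":0,"rx":0,"ry":0,"rz":0.12,"gripper":-0.2}]' 
python3 -m jog '[{"tx":0,"ty":0,"tz":0,"rx":0,"ry":0,"rz":0.12,"gripper":-0.2},{"tx":0,"ty":0,"tz":0,"rx":0,"ry":0,"rz":0.12,"gripper":-0.2},{"tx":0,"ty":0,"tz":0,"rx":0,"ry":0,"rz":0.12,"gripper":-0.2},{"tx":0,"ty":0,"tz":0,"rx":0,"ry":0,"rz":0.12,"gripper":-0.2},{"tx":0,"ty":0,"tz":0,"rx":0,"ry":0,"rz":0.12,"gripper":-0.2},{"tx":0,"ty":0,"tz":0,"rx":0,"ry":0,"rz":0.12,"gripper":-0.2},{"tx":0,"ty":0,"tz":0,"rx":0,"ry":0,"rz":0.12,"gripper":-0.2},{"tx":0,"ty":0,"tz":0,"rx":0,"ry":0,"rz":0.12,"gripper":-0.2},{"tx":0,"ty":0,"tz":0,"rx":0,"ry":0,"rz":0,"gripper":-0.2},{"tx":0,"ty":0,"tz":0,"rx":0,"ry":0,"rz":0,"gripper":-0.2}]' 
python3 go.py .568 .2115 .207 -30
python3 - <<'E'
from h import *
S=manip.camera("side")
cv2.imwrite("pics/h2.png",crop(S,"",180,90,130,130,4))
E
```

```text
clock: 26.28
eef_pos: [0.4601, 0.2121, 0.2611]
tool_rot: [0.0, 1.0, 0.001, 0.004]
wrist_force: [-0.0, 0.3, 0.8]
opening: 0.594
grip_force: 0.0
clock: 27.28
eef_pos: [0.5668, 0.2116, 0.2551]
tool_rot: [0.517, 0.856, -0.0, -0.0]
wrist_force: [0.4, 0.0, 0.4]
opening: 0.396
grip_force: 0.0
clock: 28.12
eef_pos: [0.5668, 0.2116, 0.2551]
tool_rot: [0.852, 0.524, -0.0, -0.0]
wrist_force: [-0.3, 0.8, -0.3]
opening: 0.405
grip_force: 0.0
clk 28.1 pos [0.5668 0.2116 0.2551] ybear -26.8 F [-0.3  0.8 -0.3] open 0.405 grip 0.0 q6 0.73 tilt [-0.  0.]
shift cm [0.05 0.12 4.81] rows>= 2.0 rz 0.057 rows>= 1.0
```

View pics/h2.png

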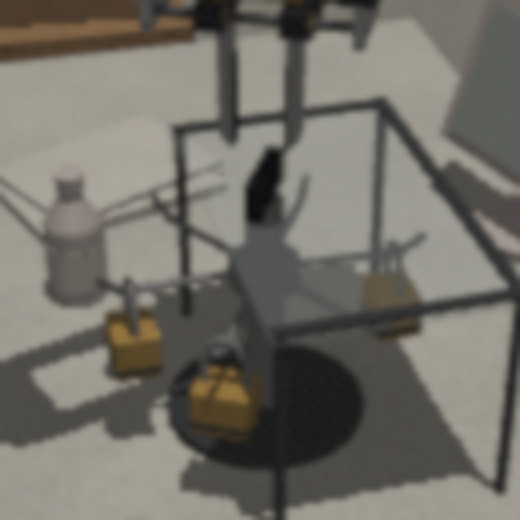

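Three locks now hang: the new one at the front (side pixel about (213, 175)), the first at 240°, and the original at the rear. Next I'll grip the bar and turn it +60°.

```bash
python3 -m jog '[{"tx":0,"ty":0.1,"tz":2,"rx":0,"ry":0,"rz":0.057,"gripper":-0.2},{"tx":0,"ty":0,"tz":2,"rx":0,"ry":0,"rz":0,"gripper":-0.2},{"tx":0,"ty":0,"tz":0.9,"rx":0,"ry":0,"rz":0,"gripper":-0.2},{"tx":0,"ty":0,"tz":0,"rx":0,"ry":0,"rz":0,"gripper":-0.2},{"tx":0,"ty":0,"tz":0,"rx":0,"ry":0,"rz":0,"gripper":-1},{"tx":0,"ty":0,"tz":0,"rx":0,"ry":0,"rz":0,"gripper":-1},{"tx":0,"ty":0,"tz":0,"rx":0,"ry":0,"rz":0,"gripper":-1},{"tx":0,"ty":0,"tz":0,"rx":0,"ry":0,"rz":0,"gripper":-1},{"tx":0,"ty":0,"tz":0,"rx":0,"ry":0,"rz":0,"gripper":-1},{"tx":0,"ty":0,"tz":0,"rx":0,"ry":0,"rz":0,"gripper":-1},{"tx":0,"ty":0,"tz":0,"rx":0,"ry":0,"rz":0,"gripper":-1}]' 20
python3 go.py .568 .2105 .207 -30
```

```text
clock: 29.08
eef_pos: [0.5683, 0.2113, 0.2079]
tool_rot: [0.867, 0.499, 0.001, 0.0]
wrist_force: [0.6, 0.5, 3.8]
opening: 0.157
grip_force: 20.0
clk 29.1 pos [0.5683 0.2113 0.2079] ybear -30.2 F [0.6 0.5 3.8] open 0.157 grip 20.0 q6 0.79 tilt [0.003 0.001]
shift cm [-0.08  0.02  0.09] rows>= 1.0 rz -0.003 rows>= 1.0
```

```bash
python3 -m jog '[{"tx":0,"ty":0,"tz":0,"rx":0,"ry":0,"rz":-0.03,"gripper":-1},{"tx":0,"ty":0,"tz":0,"rx":0,"ry":0,"rz":-0.06,"gripper":-1},{"tx":0,"ty":0,"tz":0,"rx":0,"ry":0,"rz":-0.06,"gripper":-1},{"tx":0,"ty":0,"tz":0,"rx":0,"ry":0,"rz":-0.06,"gripper":-1},{"tx":0,"ty":0,"tz":0,"rx":0,"ry":0,"rz":-0.06,"gripper":-1},{"tx":0,"ty":0,"tz":0,"rx":0,"ry":0,"rz":-0.06,"gripper":-1},{"tx":0,"ty":0,"tz":0,"rx":0,"ry":0,"rz":-0.06,"gripper":-1},{"tx":0,"ty":0,"tz":0,"rx":0,"ry":0,"rz":-0.06,"gripper":-1},{"tx":0,"ty":0,"tz":0,"rx":0,"ry":0,"rz":-0.06,"gripper":-1},{"tx":0,"ty":0,"tz":0,"rx":0,"ry":0,"rz":-0.06,"gripper":-1},{"tx":0,"ty":0,"tz":0,"rx":0,"ry":0,"rz":-0.06,"gripper":-1}]' 40
python3 -m jog '[{"tx":0,"ty":0,"tz":0,"rx":0,"ry":0,"rz":-0.06,"gripper":-1},{"tx":0,"ty":0,"tz":0,"rx":0,"ry":0,"rz":-0.06,"gripper":-1},{"tx":0,"ty":0,"tz":0,"rx":0,"ry":0,"rz":-0.06,"gripper":-1},{"tx":0,"ty":0,"tz":0,"rx":0,"ry":0,"rz":-0.06,"gripper":-1},{"tx":0,"ty":0,"tz":0,"rx":0,"ry":0,"rz":-0.06,"gripper":-1},{"tx":0,"ty":0,"tz":0,"rx":0,"ry":0,"rz":-0.06,"gripper":-1},{"tx":0,"ty":0,"tz":0,"rx":0,"ry":0,"rz":-0.04,"gripper":-1},{"tx":0,"ty":0,"tz":0,"rx":0,"ry":0,"rz":-0.02,"gripper":-1},{"tx":0,"ty":0,"tz":0,"rx":0,"ry":0,"rz":0,"gripper":-1},{"tx":0,"ty":0,"tz":0,"rx":0,"ry":0,"rz":0,"gripper":-1}]' 
python3 -m jog '[{"tx":0,"ty":0,"tz":0,"rx":0,"ry":0,"rz":0,"gripper":-0.2},{"tx":0,"ty":0,"tz":0,"rx":0,"ry":0,"rz":0,"gripper":-0.2},{"tx":0,"ty":0,"tz":0,"rx":0,"ry":0,"rz":0,"gripper":-0.2},{"tx":0,"ty":0,"tz":-1,"rx":0,"ry":0,"rz":0,"gripper":-0.2},{"tx":0,"ty":0,"tz":-3,"rx":0,"ry":0,"rz":0,"gripper":-0.2},{"tx":0,"ty":0,"tz":-2,"rx":0,"ry":0,"rz":-0.12,"gripper":0.5},{"tx":0,"ty":0,"tz":0,"rx":0,"ry":0,"rz":-0.12,"gripper":0.5},{"tx":0,"ty":0,"tz":0,"rx":0,"ry":0,"rz":-0.12,"gripper":0.5},{"tx":0,"ty":0,"tz":0,"rx":0,"ry":0,"rz":-0.12,"gripper":0.5},{"tx":0,"ty":0,"tz":0,"rx":0,"ry":0,"rz":-0.12,"gripper":0.5},{"tx":0,"ty":0,"tz":0,"rx":0,"ry":0,"rz":-0.12,"gripper":0.5},{"tx":0,"ty":0,"tz":0,"rx":0,"ry":0,"rz":-0.12,"gripper":0.5}]' 
python3 -m jog '[{"tx":0,"ty":0,"tz":0,"rx":0,"ry":0,"rz":-0.12,"gripper":0.5},{"tx":0,"ty":0,"tz":0,"rx":0,"ry":0,"rz":0,"gripper":0.5},{"tx":0,"ty":0,"tz":0,"rx":0,"ry":0,"rz":0,"gripper":0.5}]' 
python3 - <<'E'
from h import *
S=manip.camera("side");T=manip.camera("top")
print(carousel(S,T))
for l,s in locks(S,T): print(l.round(4),round(s,3))
E
python3 go.py .553 -.302 .265 86.2
```

```text
clock: 30.0
eef_pos: [0.5686, 0.2113, 0.2078]
tool_rot: [0.669, 0.743, 0.002, 0.001]
wrist_force: [2.0, 0.2, 4.6]
opening: 0.155
grip_force: 40.0
clock: 30.83
eef_pos: [0.5687, 0.2113, 0.2078]
tool_rot: [0.5, 0.866, 0.001, 0.001]
wrist_force: [2.8, 0.2, 5.3]
opening: 0.156
grip_force: 40.0
clock: 31.83
eef_pos: [0.5665, 0.2107, 0.2652]
tool_rot: [0.101, 0.995, -0.001, -0.002]
wrist_force: [-0.0, 0.7, 0.3]
opening: 0.755
grip_force: 0.0
clock: 32.08
eef_pos: [0.5669, 0.2109, 0.2654]
tool_rot: [0.045, 0.999, -0.0, -0.001]
wrist_force: [0.2, 0.7, 0.0]
opening: 0.746
grip_force: 0.0
(array([0.5661966 , 0.21939763, 3.22579586]), [array([0.456, 0.211, 0.142]), array([0.52 , 0.119, 0.153])], np.float64(0.000895873889868345))
[ 0.5519 -0.3002 -0.0938  0.0349] 0.852
clk 32.4 pos [0.5675 0.2111 0.2662] ybear 84.9 F [ 0.6  0.7 -0. ] open 0.749 grip 0.0 q6 -1.22 tilt [-0. -0.]
shift cm [ -3.1  -51.24   0.12] rows>= 13.0 rz -0.022 rows>= 1.0
```

```bash
python3 -m jog '[{"tx":-0.22,"ty":-3.66,"tz":0,"rx":0,"ry":0,"rz":0,"gripper":0.5},{"tx":-0.22,"ty":-3.66,"tz":0,"rx":0,"ry":0,"rz":0,"gripper":0.5},{"tx":-0.22,"ty":-3.66,"tz":0,"rx":0,"ry":0,"rz":0,"gripper":0.5},{"tx":-0.22,"ty":-3.66,"tz":0,"rx":0,"ry":0,"rz":0,"gripper":0.5},{"tx":-0.22,"ty":-3.66,"tz":0,"rx":0,"ry":0,"rz":0,"gripper":0.5},{"tx":-0.22,"ty":-3.66,"tz":0,"rx":0,"ry":0,"rz":0,"gripper":0.5},{"tx":-0.22,"ty":-3.66,"tz":0,"rx":0,"ry":0,"rz":0,"gripper":0.5}]'
python3 -m jog '[{"tx":-0.22,"ty":-3.66,"tz":0,"rx":0,"ry":0,"rz":0,"gripper":0.5},{"tx":-0.22,"ty":-3.66,"tz":0,"rx":0,"ry":0,"rz":0,"gripper":0.5},{"tx":-0.22,"ty":-3.66,"tz":0,"rx":0,"ry":0,"rz":0,"gripper":0.5},{"tx":-0.22,"ty":-3.66,"tz":0,"rx":0,"ry":0,"rz":0,"gripper":0.5},{"tx":-0.22,"ty":-3.66,"tz":0,"rx":0,"ry":0,"rz":0,"gripper":0.5},{"tx":-0.22,"ty":-3.66,"tz":0,"rx":0,"ry":0,"rz":0,"gripper":0.5},{"tx":-0.22,"ty":-3.66,"tz":0,"rx":0,"ry":0,"rz":-0.022,"gripper":0.5},{"tx":0,"ty":0,"tz":3,"rx":0,"ry":0,"rz":0,"gripper":0.5},{"tx":0,"ty":0,"tz":4,"rx":0,"ry":0,"rz":0,"gripper":0.5},{"tx":0,"ty":0,"tz":4,"rx":0,"ry":0,"rz":0,"gripper":0.5},{"tx":0,"ty":0,"tz":2,"rx":0,"ry":0,"rz":0,"gripper":0.5},{"tx":0,"ty":0,"tz":0.5,"rx":0,"ry":0,"rz":0,"gripper":0.5}]'
python3 -m jog '[{"tx":0,"ty":0,"tz":0,"rx":0,"ry":0,"rz":0,"gripper":0.5},{"tx":0,"ty":0,"tz":0,"rx":0,"ry":0,"rz":0,"gripper":0.5},{"tx":0,"ty":0,"tz":0,"rx":0,"ry":0,"rz":0,"gripper":0.5},{"tx":0,"ty":0,"tz":0,"rx":0,"ry":0,"rz":0,"gripper":0.5}]'
python3 go.py .553 -.302 .0115 85.8
```

```text
clock: 32.97
eef_pos: [0.5601, -0.0471, 0.2665]
tool_rot: [0.044, 0.999, 0.0, 0.0]
wrist_force: [0.2, -0.1, 0.5]
opening: 0.75
grip_force: 0.0
clock: 33.97
eef_pos: [0.5504, -0.3003, 0.1248]
tool_rot: [0.033, 0.999, 0.003, -0.005]
wrist_force: [-0.3, -0.1, -0.1]
opening: 0.75
grip_force: 0.0
clock: 34.3
eef_pos: [0.5548, -0.3028, 0.1344]
tool_rot: [0.033, 0.999, -0.001, 0.002]
wrist_force: [0.2, -0.1, -0.4]
opening: 0.749
grip_force: 0.0
clk 34.3 pos [ 0.5548 -0.3028  0.1344] ybear 86.2 F [ 0.2 -0.1 -0.4] open 0.749 grip 0.0 q6 -2.09 tilt [ 0.005 -0.003]
shift cm [ 0.24  0.1  12.29] rows>= 3.0 rz 0.008 rows>= 1.0
```

```bash
python3 -m jog '[{"tx":0.1,"ty":0.1,"tz":2.5,"rx":0,"ry":0,"rz":0,"gripper":0.5},{"tx":0,"ty":0,"tz":3,"rx":0,"ry":0,"rz":0,"gripper":0.5},{"tx":0,"ty":0,"tz":3,"rx":0,"ry":0,"rz":0,"gripper":0.5},{"tx":0,"ty":0,"tz":2.4,"rx":0,"ry":0,"rz":0,"gripper":0.5},{"tx":0,"ty":0,"tz":1.4,"rx":0,"ry":0,"rz":0,"gripper":0.5},{"tx":0,"ty":0,"tz":0,"rx":0,"ry":0,"rz":0,"gripper":0.5},{"tx":0,"ty":0,"tz":0,"rx":0,"ry":0,"rz":0,"gripper":0.5}]'
python3 -m jog '[{"tx":0,"ty":0,"tz":0,"rx":0,"ry":0,"rz":0,"gripper":-1},{"tx":0,"ty":0,"tz":0,"rx":0,"ry":0,"rz":0,"gripper":-1},{"tx":0,"ty":0,"tz":0,"rx":0,"ry":0,"rz":0,"gripper":-1},{"tx":0,"ty":0,"tz":0,"rx":0,"ry":0,"rz":0,"gripper":-1},{"tx":0,"ty":0,"tz":0,"rx":0,"ry":0,"rz":0,"gripper":-1},{"tx":0,"ty":0,"tz":0,"rx":0,"ry":0,"rz":0,"gripper":-1},{"tx":0,"ty":0,"tz":0,"rx":0,"ry":0,"rz":0,"gripper":-1},{"tx":0,"ty":0,"tz":0,"rx":0,"ry":0,"rz":0,"gripper":-1}]' 30
```

```text
clock: 34.88
eef_pos: [0.5529, -0.3011, 0.009]
tool_rot: [0.033, 0.999, -0.0, 0.0]
wrist_force: [0.6, 0.4, 0.6]
opening: 0.755
grip_force: 0.0
clock: 35.55
eef_pos: [0.5539, -0.3006, 0.0103]
tool_rot: [0.033, 0.999, 0.0, 0.002]
wrist_force: [1.7, 3.6, 6.1]
opening: 0.506
grip_force: 29.9
```

```bash
python3 -m jog '[{"tx":0,"ty":0,"tz":-1,"rx":0,"ry":0,"rz":0,"gripper":-1},{"tx":0,"ty":0,"tz":-2,"rx":0,"ry":0,"rz":0,"gripper":-1},{"tx":0,"ty":0,"tz":-3,"rx":0,"ry":0,"rz":-0.066,"gripper":-1},{"tx":0,"ty":0,"tz":-3,"rx":0,"ry":0,"rz":0,"gripper":-1},{"tx":0,"ty":0,"tz":-2,"rx":0,"ry":0,"rz":0,"gripper":-1},{"tx":0,"ty":0,"tz":-1,"rx":0,"ry":0,"rz":0,"gripper":-1},{"tx":0,"ty":0,"tz":0,"rx":0,"ry":0,"rz":0,"gripper":-1},{"tx":0,"ty":0,"tz":0,"rx":0,"ry":0,"rz":0,"gripper":-1}]' 
python3 -m jog '[{"tx":2.14,"ty":3,"tz":0,"rx":0,"ry":0,"rz":0,"gripper":-1},{"tx":2.14,"ty":3,"tz":0,"rx":0,"ry":0,"rz":0,"gripper":-1},{"tx":2.14,"ty":3,"tz":0,"rx":0,"ry":0,"rz":0,"gripper":-1},{"tx":2.14,"ty":3,"tz":0,"rx":0,"ry":0,"rz":0,"gripper":-1},{"tx":2.14,"ty":3,"tz":0,"rx":0,"ry":0,"rz":0,"gripper":-1},{"tx":2.14,"ty":3,"tz":0,"rx":0,"ry":0,"rz":0,"gripper":-1},{"tx":2.14,"ty":3,"tz":0,"rx":0,"ry":0,"rz":0,"gripper":-1},{"tx":2.14,"ty":3,"tz":0,"rx":0,"ry":0,"rz":0,"gripper":-1}]' 
python3 -m jog '[{"tx":0,"ty":3.4,"tz":0,"rx":0,"ry":0,"rz":0,"gripper":-1},{"tx":0,"ty":3.4,"tz":0,"rx":0,"ry":0,"rz":0,"gripper":-1},{"tx":0,"ty":3.4,"tz":0,"rx":0,"ry":0,"rz":0,"gripper":-1},{"tx":0,"ty":3.4,"tz":0,"rx":0,"ry":0,"rz":0,"gripper":-1},{"tx":0,"ty":3.4,"tz":0,"rx":0,"ry":0,"rz":0,"gripper":-1},{"tx":0,"ty":3.4,"tz":0,"rx":0,"ry":0,"rz":0,"gripper":-1},{"tx":0,"ty":3.4,"tz":0,"rx":0,"ry":0,"rz":0,"gripper":-1},{"tx":0,"ty":3.4,"tz":0,"rx":0,"ry":0,"rz":0,"gripper":-1},{"tx":0,"ty":0,"tz":2.5,"rx":0,"ry":0,"rz":0,"gripper":-1},{"tx":0,"ty":0,"tz":0,"rx":0,"ry":0,"rz":0,"gripper":-1},{"tx":0,"ty":0,"tz":0,"rx":0,"ry":0,"rz":0,"gripper":-1},{"tx":0,"ty":0,"tz":0,"rx":0,"ry":0,"rz":0,"gripper":-1}]' 
python3 go.py .383 .211 .0965 90
python3 - <<'E'
from h import *
S=manip.camera("side");T=manip.camera("top")
print(carousel(S,T))
ax=np.array([.568,.211,0]); u=np.array([-1,0,0])
H=np.array([ax+u*.11+[0,0,.1435],ax+u*.134+[0,0,.1555],ax+u*.03+[0,0,.14]])
cv2.imwrite("pics/ap3.png",np.hstack([crop(S,"",150,100,130,130,3,proj(S,H)),crop(T,"",155,150,120,130,3,proj(T,H))]))
E
```

```text
clock: 36.22
eef_pos: [0.552, -0.301, 0.1275]
tool_rot: [0.0, 1.0, 0.0, -0.001]
wrist_force: [-0.8, 0.6, -3.0]
opening: 0.512
grip_force: 29.9
clock: 36.88
eef_pos: [0.3782, -0.0594, 0.1253]
tool_rot: [0.0, 1.0, 0.001, -0.003]
wrist_force: [-0.2, 1.5, -2.2]
opening: 0.511
grip_force: 29.9
clock: 37.88
eef_pos: [0.3804, 0.21, 0.1022]
tool_rot: [0.0, 1.0, -0.001, -0.001]
wrist_force: [0.9, -0.2, -1.5]
opening: 0.507
grip_force: 29.9
clk 37.9 pos [0.3804 0.21   0.1022] ybear 90.0 F [ 0.9 -0.2 -1.5] open 0.507 grip 29.9 q6 -1.20 tilt [-0.003 -0.002]
shift cm [-0.26  0.1   0.57] rows>= 1.0 rz -0.001 rows>= 1.0
(array([0.56630351, 0.20673757, 3.15119974]), [array([0.457, 0.219, 0.135]), array([0.509, 0.302, 0.144]), array([0.513, 0.103, 0.164])], np.float64(0.013345960105638155))
```

View pics/ap3.png

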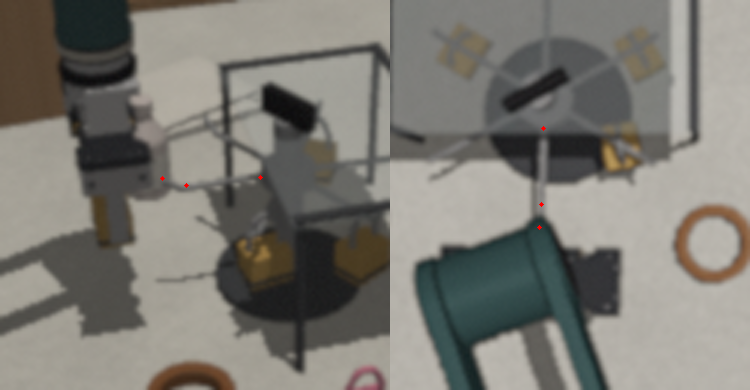

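```bash
python3 - <<'E'
from h import *
S=manip.camera("side");T=manip.camera("top")
cv2.imwrite("pics/z3.png",np.hstack([crop(S,"",170,155,30,40,10),crop(S,"",222,160,45,40,10)]))
E
```

View pics/z3.png

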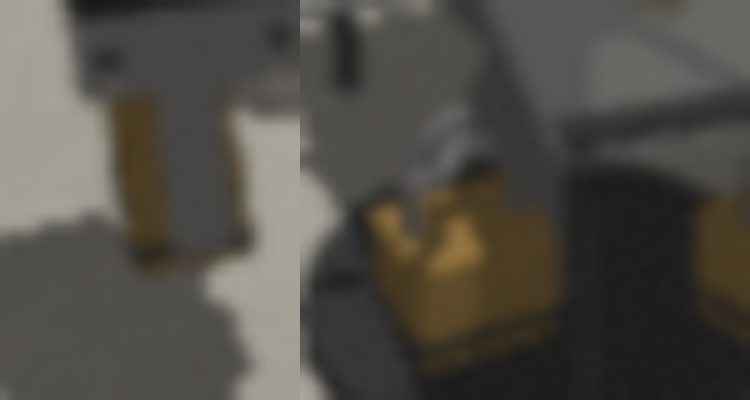

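```bash
cat > sw.py <<'E'
from h import *
for k in range(6):
    S=manip.camera("side"); T=manip.camera("top"); r=[]
    for d,(x0,y0,x1,y1) in ((S,(224,168,262,205)),(T,(220,185,245,210))):
        f=d["frame"][y0:y1,x0:x1].astype(int); m=(f[...,0]-f[...,2]>30)
        ys,xs=np.nonzero(m); r+=[m.sum(),round(xs.mean()+x0,2),round(ys.mean()+y0,2)]
    print(*r)
E
python3 sw.py
```

```text
203 237.78 185.58 98 231.72 200.35
203 237.7 185.56 98 231.64 200.35
203 237.7 185.56 97 231.68 200.42
203 237.75 185.55 98 231.64 200.35
203 237.75 185.64 97 231.68 200.42
204 237.67 185.57 99 231.69 200.27
```

```bash
cat > tilt.py <<'E'
from h import *
from scipy.spatial.transform import Rotation as R
import sys
ax=np.array([.568,.211])
def mask(d,box,thr=18):
    f=cv2.resize(d["frame"],None,fx=K,fy=K,interpolation=cv2.INTER_CUBIC).astype(int)
    m=((f[...,0]-f[...,2]>thr)).astype(np.uint8); z=np.zeros_like(m); x0,y0,x1,y1=[v*K for v in box]; z[y0:y1,x0:x1]=m[y0:y1,x0:x1]
    return cv2.morphologyEx(z,cv2.MORPH_CLOSE,np.ones((13,13),np.uint8))
def fit(ds,ms,bear):
    b=np.radians(bear); p0=np.array([*(ax+.11*np.array([np.cos(b),np.sin(b)])),.0885])
    def f(v):
        P=BODY@R.from_euler("ZYX",[v[3],v[4],v[5]]).as_matrix().T+v[:3]
        return -sum((h&m).sum()/max(1,(h|m).sum()) for h,m in ((hull(d,P),m) for d,m in zip(ds,ms)))
    best=None
    for y in (-.4,0,.4):
      for t in (-.25,.25):
        v0=np.array([*p0,b+y,0,t]); r=minimize(f,v0,method="Nelder-Mead",options=dict(initial_simplex=np.vstack([v0]+[v0+s for s in np.diag([.01,.01,.008,.2,.15,.15])]),maxiter=250,xatol=3e-4,fatol=1e-3))
        if best is None or r.fun<best.fun: best=r
    v=best.x; M=R.from_euler("ZYX",v[3:]).as_matrix()
    print(bear,"pos",v[:3].round(3),"r %.3f"%np.hypot(*(v[:2]-ax)),"yaw-b %.0f pitch %.0f roll %.0f tilt %.0f deg"%(*np.degrees(v[3:]-[b,0,0]),np.degrees(np.arccos(M[2,2]))),"score %.2f"%(-best.fun/len(ds)))
    return v
if __name__=="__main__":
    S=manip.camera("side");T=manip.camera("top")
    m1,m2=mask(S,(224,168,262,205)),mask(T,(218,183,248,212))
    v=fit([S,T],[m1,m2],240)
    P=BODY@R.from_euler("ZYX",v[3:]).as_matrix().T+v[:3]; ims=[]
    for d,m,(x0,y0) in((S,m1,(220,155)),(T,m2,(210,172))):
        im=cv2.resize(cv2.cvtColor(d["frame"],cv2.COLOR_RGB2BGR),None,fx=4,fy=4,interpolation=cv2.INTER_CUBIC)
        for q,c in((m,(0,255,0)),(hull(d,P),(0,0,255))):
            cs,_=cv2.findContours(q,0,1); cv2.drawContours(im,cs,-1,c,1)
        ims.append(cv2.resize(im[y0*4:y0*4+200,x0*4:x0*4+200],None,fx=2,fy=2))
    cv2.imwrite("pics/tilt.png",np.hstack(ims))
E
python3 tilt.py
```

```text
240 pos [0.523 0.132 0.088] r 0.091 yaw-b 34 pitch -6 roll 6 tilt 8 deg score 0.84
```

View pics/tilt.png

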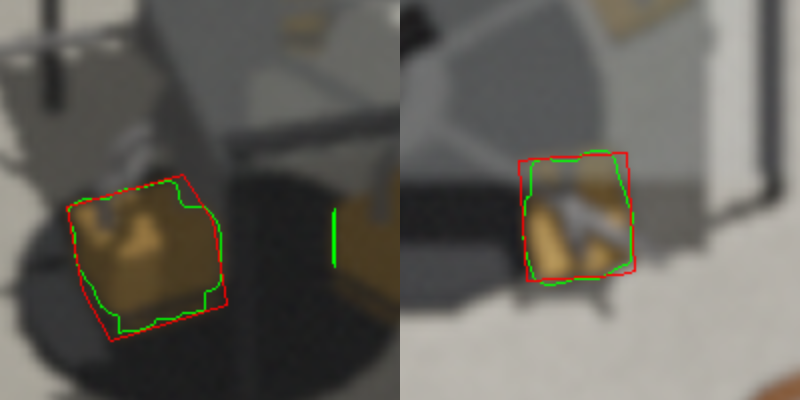

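Lock 2 hangs yawed about 34° on its hook, at rest, with about 8° of tilt and its centre 88 mm up, so it is within limits. I'll hang the third lock now.

```bash
python3 -m jog '[{"tx":-0.3,"ty":0.1,"tz":0.4,"rx":0,"ry":0,"rz":0,"gripper":-1},{"tx":-0.5,"ty":0,"tz":0,"rx":0,"ry":0,"rz":0,"gripper":-1},{"tx":-1,"ty":0,"tz":0,"rx":0,"ry":0,"rz":0,"gripper":-1},{"tx":-1,"ty":0,"tz":0,"rx":0,"ry":0,"rz":0,"gripper":-1},{"tx":-1,"ty":0,"tz":0,"rx":0,"ry":0,"rz":0,"gripper":-1},{"tx":-1,"ty":0,"tz":0,"rx":0,"ry":0,"rz":0,"gripper":-1},{"tx":0,"ty":0,"tz":0,"rx":0,"ry":0,"rz":0,"gripper":-1},{"tx":0,"ty":0,"tz":0,"rx":0,"ry":0,"rz":0,"gripper":-1}]' 
python3 -m jog '[{"tx":-1,"ty":0,"tz":0,"rx":0,"ry":0,"rz":0,"gripper":-1},{"tx":-1,"ty":0,"tz":0,"rx":0,"ry":0,"rz":0,"gripper":-1},{"tx":-1,"ty":0,"tz":0,"rx":0,"ry":0,"rz":0,"gripper":-1},{"tx":0,"ty":0,"tz":0,"rx":0,"ry":0,"rz":0,"gripper":-1},{"tx":0,"ty":0,"tz":0,"rx":0,"ry":0,"rz":0,"gripper":-1}]' 
python3 -m jog '[{"tx":0,"ty":0,"tz":0.5,"rx":0,"ry":0,"rz":0,"gripper":-1},{"tx":0,"ty":0,"tz":0.5,"rx":0,"ry":0,"rz":0,"gripper":-1},{"tx":0,"ty":0,"tz":0.5,"rx":0,"ry":0,"rz":0,"gripper":-1},{"tx":0,"ty":0,"tz":0.2,"rx":0,"ry":0,"rz":0,"gripper":-1},{"tx":0,"ty":0,"tz":0.1,"rx":0,"ry":0,"rz":0,"gripper":-1},{"tx":0,"ty":0,"tz":0.1,"rx":0,"ry":0,"rz":0,"gripper":-1},{"tx":0,"ty":0,"tz":0,"rx":0,"ry":0,"rz":0,"gripper":-1},{"tx":0,"ty":0,"tz":0,"rx":0,"ry":0,"rz":0,"gripper":-1}]' 
```

```text
clock: 39.65
eef_pos: [0.4298, 0.2119, 0.0991]
tool_rot: [0.0, 1.0, -0.0, -0.0]
wrist_force: [0.5, -0.4, -2.5]
opening: 0.512
grip_force: 29.9
clock: 40.07
eef_pos: [0.4597, 0.212, 0.0992]
tool_rot: [0.0, 1.0, 0.0, -0.0]
wrist_force: [-0.1, -0.1, -2.2]
opening: 0.509
grip_force: 29.9
clock: 40.73
eef_pos: [0.4593, 0.2121, 0.0805]
tool_rot: [-0.0, 1.0, 0.0, 0.0]
wrist_force: [-0.2, -0.7, -2.3]
opening: 0.511
grip_force: 29.9
```

```bash
python3 -m jog '[{"tx":0,"ty":0,"tz":0.2,"rx":0,"ry":0,"rz":0,"gripper":-1},{"tx":0,"ty":0,"tz":0.2,"rx":0,"ry":0,"rz":0,"gripper":-1},{"tx":0,"ty":0,"tz":0,"rx":0,"ry":0,"rz":0,"gripper":-1},{"tx":0,"ty":0,"tz":0,"rx":0,"ry":0,"rz":0,"gripper":-1}]' 
python3 -m jog '[{"tx":0,"ty":0,"tz":0.15,"rx":0,"ry":0,"rz":0,"gripper":-1},{"tx":0,"ty":0,"tz":0,"rx":0,"ry":0,"rz":0,"gripper":-1},{"tx":0,"ty":0,"tz":0,"rx":0,"ry":0,"rz":0,"gripper":-1}]'
```

```text
clock: 41.07
eef_pos: [0.459, 0.212, 0.0761]
tool_rot: [-0.0, 1.0, -0.0, -0.0]
wrist_force: [-1.0, 0.1, -2.7]
opening: 0.513
grip_force: 29.9
clock: 41.32
eef_pos: [0.4594, 0.2121, 0.0754]
tool_rot: [-0.0, 1.0, 0.0, 0.0]
wrist_force: [-0.4, -0.1, 2.0]
opening: 0.509
grip_force: 29.9
```

```bash
python3 -m jog '[{"tx":0,"ty":0,"tz":0.05,"rx":0,"ry":0,"rz":0,"gripper":-1},{"tx":0,"ty":0,"tz":0,"rx":0,"ry":0,"rz":0,"gripper":0.4},{"tx":0,"ty":0,"tz":0,"rx":0,"ry":0,"rz":0,"gripper":0.4},{"tx":0,"ty":0,"tz":0,"rx":0,"ry":0,"rz":0,"gripper":0.4},{"tx":0,"ty":0,"tz":0,"rx":0,"ry":0,"rz":0,"gripper":0.4},{"tx":0,"ty":0,"tz":0,"rx":0,"ry":0,"rz":0,"gripper":0.4},{"tx":0,"ty":0,"tz":-2,"rx":0,"ry":0,"rz":0,"gripper":0.4},{"tx":0,"ty":0,"tz":-3,"rx":0,"ry":0,"rz":0,"gripper":0.4},{"tx":0,"ty":0,"tz":-3,"rx":0,"ry":0,"rz":0,"gripper":0.4},{"tx":0,"ty":0,"tz":-4,"rx":0,"ry":0,"rz":0,"gripper":0.4},{"tx":0,"ty":0,"tz":-4,"rx":0,"ry":0,"rz":0,"gripper":0.4},{"tx":0,"ty":0,"tz":-3,"rx":0,"ry":0,"rz":0,"gripper":0.4}]' 
python3 -m jog '[{"tx":2,"ty":3,"tz":0,"rx":0,"ry":0,"rz":0,"gripper":0.4},{"tx":2,"ty":3,"tz":0,"rx":0,"ry":0,"rz":0,"gripper":0.4},{"tx":2,"ty":3,"tz":0,"rx":0,"ry":0,"rz":0,"gripper":0.4},{"tx":2,"ty":3,"tz":0,"rx":0,"ry":0,"rz":0,"gripper":0.4},{"tx":2,"ty":3,"tz":0,"rx":0,"ry":0,"rz":0,"gripper":0.4},{"tx":2,"ty":3,"tz":0,"rx":0,"ry":0,"rz":0,"gripper":0.4},{"tx":2,"ty":3,"tz":0,"rx":0,"ry":0,"rz":0,"gripper":0.4},{"tx":2,"ty":3,"tz":0,"rx":0,"ry":0,"rz":0,"gripper":0.4},{"tx":1,"ty":3,"tz":0,"rx":0,"ry":0,"rz":0,"gripper":0.4},{"tx":1,"ty":3,"tz":0,"rx":0,"ry":0,"rz":0,"gripper":0.4},{"tx":0,"ty":0,"tz":0,"rx":0,"ry":0,"rz":0,"gripper":0.4},{"tx":0,"ty":0,"tz":0,"rx":0,"ry":0,"rz":0,"gripper":0.4}]' 
python3 sw.py | tail -2; python3 - <<'E'
from h import *
S=manip.camera("side");T=manip.camera("top")
print([ (c.round(),s[4]) for b,s,c in blobs(orange(T))], len(locks(S,T)))
cv2.imwrite("pics/end.png",np.hstack([crop(S,"",180,90,130,130,3),crop(T,"",145,120,130,130,3)]))
E
```

```text
clock: 42.32
eef_pos: [0.4596, 0.2122, 0.2679]
tool_rot: [-0.0, 1.0, 0.001, 0.002]
wrist_force: [0.4, 0.1, -0.3]
opening: 0.699
grip_force: 0.0
clock: 43.32
eef_pos: [0.2783, 0.5128, 0.2631]
tool_rot: [-0.001, 1.0, -0.001, -0.0]
wrist_force: [0.9, -0.6, 0.3]
opening: 0.701
grip_force: 0.0
197 237.77 185.58 97 231.68 200.42
198 237.75 185.57 98 231.64 200.35
[(array([230., 202.]), np.int32(1067)), (array([207., 219.]), np.int32(2247)), (array([263., 231.]), np.int32(2719)), (array([ 52., 255.]), np.int32(26087)), (array([ 62., 310.]), np.int32(7106))] 0
```

View pics/end.png

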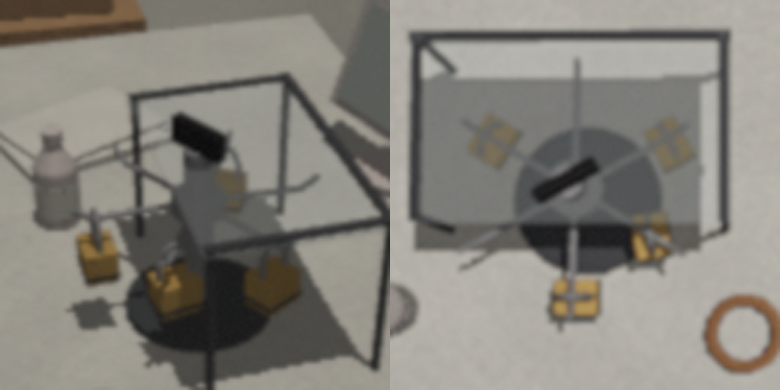

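All four locks hang still: front, 240°, 300°, and the original at 60°. The mat is empty and the arm is clear, so I'm handing in.

```bash
python3 -c "
from rig import manip
print(manip.close_job())"
```

```text
the job is handed in; nothing more can be done
None
```

All three padlocks from the mat hang still on their own hooks, the lock that was already there is still on its hook, and the job is handed in; no verdict came back. One of the three sits turned about 34° on its hook but tilts only about 8°, within the limit.

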